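# Set the tea tins in the rack and clamp the stop

## Task

Put all the tea tins that are out on the sideboard on show in the timber tin rack: loosen the clamp knob on the rack's sliding stop and slide the stop back, then stand the tins upright in the trough in one row from the fixed end, every paper label facing squarely out to the room (the rack's brass-striped front). Slide the stop up until the row is snug with no gaps, and turn the knob clockwise until it is tight again. Leave the other things on the sideboard where they are.

Things in the scene. Friction and masses are not known exactly. Their poses are not given: they have to be found in the camera images.
- rack: Fixed dark timber tin rack, 450 mm long (its y), 86 mm deep (its x), a little turned; origin at the centre of its underside, z up. Its front, the long side with a brass strip, looks to its +x: out to the room, away from the robot. A trough 66 mm wide, floor 18 mm above the origin with a flush T-track, runs between two fences 10 mm thick and 10 mm high above that floor.
- end_face (a point): Foot of the inner face of the rack's fixed end block, on the trough floor, mid-trough; axes as the rack's. The first tin stands against this face. The block (18 mm thick, 40 mm high above the floor) is at the rack's -y end, on the right as the robot sees it.
- stop (a joint): Sliding stop in the trough; value = gap in m between the fixed end's face and the stop's face, 0 to 0.336 (grows to rack +y). Timber block 60 mm deep, 86 mm long (all on the +y side of its face), 36 mm high above the floor, a clamp knob on top. Locked it holds over 40 N; free it slides with about 2 N, plus 1 N or so for every tin it pushes; it can be pushed, or drawn by its loose knob. At the start the gap is 4 to 50 mm.
- stop_face (a point): Foot of the stop's face (the side towards the fixed end): on the trough floor, mid-trough; axes as the rack's.
- knob (a joint): Clamp knob on the stop, turning about the vertical; rad, growing counter-clockwise seen from above. 0 = tight (it can be forced on to a dead stop at -0.2), from about 0.8 the stop is free, dead stop at 1.7. It stays where it is left and takes about 0.1 N m. At the start it is tight (-0.05 to 0.1).
- knob_grip (a point): Grip point of the clamp knob, on its axis, 60 mm from the stop's face towards rack +y and 60 mm above the trough floor; x lies along the knob's bar, z up. The black bar is 46 mm long, 13 mm wide and reaches 13 mm above and 15 mm below this point; the stop's top is 24 mm below it; a steel bolt end stands 5 mm proud of the bar's top. At knob value 0 the bar lies along the rack's x.
- tin1: Pewter-grey aluminium tea tin with twist cap (stays shut), green paper label; 58 mm diameter, 66 mm tall (the top 13 mm is the cap, 55 mm), 0.11 to 0.22 kg. Origin at the centre of its underside, z up; +x points through the middle of the label, where a cream seal strip 12 mm wide runs up over the edge of the cap, seen from above. May be absent.
- tin1_label (a point): Middle of the green label on the side of tin1, 29 mm from its axis and 33 mm above its underside.
- tin2: Pewter-grey aluminium tea tin with twist cap (stays shut), orange paper label; 58 mm diameter, 66 mm tall (the top 13 mm is the cap, 55 mm), 0.11 to 0.22 kg. Origin at the centre of its underside, z up; +x points through the middle of the label, where a cream seal strip 12 mm wide runs up over the edge of the cap, seen from above. May be absent.
- tin2_label (a point): Middle of the orange label on the side of tin2, 29 mm from its axis and 33 mm above its underside.
- tin3: Pewter-grey aluminium tea tin with twist cap (stays shut), dark red paper label; 58 mm diameter, 66 mm tall (the top 13 mm is the cap, 55 mm), 0.11 to 0.22 kg. Origin at the centre of its underside, z up; +x points through the middle of the label, where a cream seal strip 12 mm wide runs up over the edge of the cap, seen from above. May be absent.
- tin3_label (a point): Middle of the dark red label on the side of tin3, 29 mm from its axis and 33 mm above its underside.
- tin4: Pewter-grey aluminium tea tin with twist cap (stays shut), blue paper label; 58 mm diameter, 66 mm tall (the top 13 mm is the cap, 55 mm), 0.11 to 0.22 kg. Origin at the centre of its underside, z up; +x points through the middle of the label, where a cream seal strip 12 mm wide runs up over the edge of the cap, seen from above. May be absent.
- tin4_label (a point): Middle of the blue label on the side of tin4, 29 mm from its axis and 33 mm above its underside.
- tin5: Pewter-grey aluminium tea tin with twist cap (stays shut), purple paper label; 58 mm diameter, 66 mm tall (the top 13 mm is the cap, 55 mm), 0.11 to 0.22 kg. Origin at the centre of its underside, z up; +x points through the middle of the label, where a cream seal strip 12 mm wide runs up over the edge of the cap, seen from above. May be absent.
- tin5_label (a point): Middle of the purple label on the side of tin5, 29 mm from its axis and 33 mm above its underside.
- planter: Bystander: cream ceramic planter, empty, 110 mm across, 85 mm tall; origin under its centre.
- dinosaur: Bystander: green plastic toy dinosaur, about 90 mm long, 30 mm wide, 85 mm tall; x points to its head; origin under its centre.
- spoon_rest: Bystander: stainless steel spoon rest with a wooden spoon on it, about 170 x 95 mm, 14 mm tall; x points from its handle to its bowl; origin under its centre.
- glass_box: Bystander: square glass box with brass edges and a hinged lid (shut), 120 x 120 mm, 70 mm tall; origin under its centre.
- mug: Bystander: blue mug, 80 mm across, 88 mm tall, handle towards its own +y; origin under its centre.
- teapot: Bystander: cream teapot, 125 mm body, 112 mm tall, about 200 mm from spout (+y) to handle (-y); origin under its centre.
Not all that is in view belongs to the job. What is shaped like the tin2 but pink is not meant. Leave any pink look-alike of the tin3 alone.

How it is judged (in metres and radians):
On the way, in this order (a step that is already met when the one before it is completed fails the run):
1. the clamp knob is loosened (value of joint knob above 0.75 rad), for 0.1 s.
2. the stop is slid back far enough to take three tins (value of joint stop above 0.17 m), for 0.1 s.
3. every tin stands upright in the trough between the fixed end and the stop (z of tin1 in the frame of rack between 0.013 and 0.023 m and x of tin1 in the frame of rack between -0.008 and 0.008 m and y of each of tin1, tin2, tin3, tin4, tin5 in the frame of end_face above 0.025 m and y of each of tin1, tin2, tin3, tin4, tin5 in the frame of stop_face below -0.025 m and angle between each of tin1, tin2, tin3, tin4, tin5's own z axis and vertical below 0.1 rad and z of tin2 in the frame of rack between 0.013 and 0.023 m and x of tin2 in the frame of rack between -0.008 and 0.008 m and z of tin3 in the frame of rack between 0.013 and 0.023 m and x of tin3 in the frame of rack between -0.008 and 0.008 m and z of tin4 in the frame of rack between 0.013 and 0.023 m and x of tin4 in the frame of rack between -0.008 and 0.008 m and z of tin5 in the frame of rack between 0.013 and 0.023 m and x of tin5 in the frame of rack between -0.008 and 0.008 m), for 0.2 s.
At the end, for the whole second after the job is handed in: Tins upright on the trough floor (5 mm, 0.1 rad; 8 mm of mid-trough) between end and stop, labels within 0.3 rad of square to the front; gaps end-tin, tin-tin and tin-stop at most 4 mm; knob tight (below 0.25 rad); all at rest (all of step 3 and angle between the x axis of each of tin1, tin2, tin3, tin4, tin5 and the x axis of rack, either way round below 0.3 rad and x of each of tin1_label, tin2_label, tin3_label, tin4_label, tin5_label in the frame of rack above 0.015 m and (y of tin1 in the frame of end_face below 0.033 m or (horizontal distance between tin1 and tin2 below 0.062 m and y of tin2 in the frame of tin1 below -0.03 m) or (horizontal distance between tin1 and tin3 below 0.062 m and y of tin3 in the frame of tin1 below -0.03 m) or (horizontal distance between tin1 and tin4 below 0.062 m and y of tin4 in the frame of tin1 below -0.03 m) or (horizontal distance between tin1 and tin5 below 0.062 m and y of tin5 in the frame of tin1 below -0.03 m)) and linear speed of each of tin1, tin2, tin3, tin4, tin5 below 0.02 m/s and (y of tin2 in the frame of end_face below 0.033 m or (horizontal distance between tin2 and tin1 below 0.062 m and y of tin1 in the frame of tin2 below -0.03 m) or (horizontal distance between tin2 and tin3 below 0.062 m and y of tin3 in the frame of tin2 below -0.03 m) or (horizontal distance between tin2 and tin4 below 0.062 m and y of tin4 in the frame of tin2 below -0.03 m) or (horizontal distance between tin2 and tin5 below 0.062 m and y of tin5 in the frame of tin2 below -0.03 m)) and (y of tin3 in the frame of end_face below 0.033 m or (horizontal distance between tin3 and tin1 below 0.062 m and y of tin1 in the frame of tin3 below -0.03 m) or (horizontal distance between tin3 and tin2 below 0.062 m and y of tin2 in the frame of tin3 below -0.03 m) or (horizontal distance between tin3 and tin4 below 0.062 m and y of tin4 in the frame of tin3 below -0.03 m) or (horizontal distance between tin3 and tin5 below 0.062 m and y of tin5 in the frame of tin3 below -0.03 m)) and (y of tin4 in the frame of end_face below 0.033 m or (horizontal distance between tin4 and tin1 below 0.062 m and y of tin1 in the frame of tin4 below -0.03 m) or (horizontal distance between tin4 and tin2 below 0.062 m and y of tin2 in the frame of tin4 below -0.03 m) or (horizontal distance between tin4 and tin3 below 0.062 m and y of tin3 in the frame of tin4 below -0.03 m) or (horizontal distance between tin4 and tin5 below 0.062 m and y of tin5 in the frame of tin4 below -0.03 m)) and (y of tin5 in the frame of end_face below 0.033 m or (horizontal distance between tin5 and tin1 below 0.062 m and y of tin1 in the frame of tin5 below -0.03 m) or (horizontal distance between tin5 and tin2 below 0.062 m and y of tin2 in the frame of tin5 below -0.03 m) or (horizontal distance between tin5 and tin3 below 0.062 m and y of tin3 in the frame of tin5 below -0.03 m) or (horizontal distance between tin5 and tin4 below 0.062 m and y of tin4 in the frame of tin5 below -0.03 m)) and y of any of tin1, tin2, tin3, tin4, tin5 in the frame of stop_face above -0.033 m and value of joint knob below 0.25 rad and velocity of joint stop below 0.01 m/s); the robot touches nothing.
It fails at once if one of the other things on the sideboard is shifted more than 5 cm (distance of any of planter, dinosaur, spoon_rest, glass_box, mug, teapot from where it was at the start of the episode above 0.05 m).
It fails at once if one of the other things is tipped over (angle between any of planter, dinosaur, spoon_rest, glass_box, mug, teapot's own z axis and vertical above 0.5 rad).
Of tin1, tin2, tin3, tin4, tin5 only 3 to 5 are there at a start; the rules pass over those that are not, and their reading is None.
At some moment in a run one of tin1, tin2, tin3, tin4, tin5 may be knocked a few centimetres aside while the robot is not near it.
It also fails if it takes over 210 s, if anything falls off the work surface, if the arm or the gripper's body presses on something with over 40 N, if the wrist force passes 120 N, or if a joint passes its speed limit or range.

## Robot

A 7-joint arm with a two-finger parallel gripper is mounted at the origin on the work surface. World frame = base frame: x ahead of the robot, y to its left, z up, the work surface at z = 0. Lengths are in mm, angles in rad, forces in N, time in s.
With the tool pointing down it reaches from about 400 to 900 mm from the base axis. Payload 5.5 kg.
Tool frame: the origin (TCP) lies on the centre line of the jaws, within the pads' length; the fingertips stand ahead of it and the grasp point (between the pads) lies 8 mm behind it (arm.finger_overhang is the z of the fingertips in the tool frame, in mm); z points along the fingers, y is the direction in which the jaws open and shut (so a half turn about z gives the same grasp; the last joint's range is limited). The gripper opens to 85 mm and grips with 20 to 120 N. Pads are 22 mm wide; open, the fingers measure 114 mm over their backs; the gripper's body (76 mm by 85 mm) begins 54 mm behind the grasp point. The pads swing forward as they close: fully open they stand 13 mm farther back than shut.
Start: joints at [-0.958, 0.501, -0.427, 1.55, 0.221, 1.138, -0.21], TCP at [222.724, 610.65, 242.31] pointing down, gripper open.
Joint ranges: [-2.88, 2.88], [-0.31, 2.03], [-1.54, 1.56], [0.2, 2.42], [-1.41, 4.55], [0.19, 2.02], [-2.57, 2.57]. Speed limits (rad/s): [2.57, 2.57, 3.14, 3.14, 3.14, 3.14, 3.14].

## Interface

Orientations are given as a unit quaternion [w, x, y, z].
In Python, from cell import state, get_image, camera_params, order, arm gives the robot as it stands. The module is installed in compiled form; this text tells all that it offers.
- The arm moves only by the tool drive_tool, never from a script. Its argument "moves" is a list of rows, each an object with "turn": the turn, a rotation vector about the tool's x, y, z in degrees, a list of three; "translation": the shift along the tool's x, y, z in m, a list of three; "fingers": the opening in per cent of the stroke, from 0 (shut) to 100 (fully open). A call has 1 to 10 rows; each row shifts and turns the commanded pose from where the row before left it, along the tool's axes as they then stand; what a row does not reach is not made up. A row lasts 1/8 s, in which the tool goes at most 62.5 mm and 10.7 degrees, less where a joint would pass 70% of its speed; a pose out of reach is approached as far as the arm can. A call with a gripper value outside its range is refused whole. The fingers move at their own pace and stop on an object; "grip_force" is the grip in N (left out, the last holds). Time passes only in rows, so rows that do not move let the fingers close. It gives the time, the measured TCP pose, the force and the opening at its end, in the units of the state.
- state(): the state, without advancing time (a new reading comes with each control period).
- get_image(name): name is "side" or "top" or "wrist"; returns the picture (420x560x3 uint8, red, green, blue); there is no depth.
- camera_params(name): a dict with "fx", "fy", "cx", "cy" (pixels), "origin" and "rotation" of the camera in the world. Camera axes: x right, y down, z forward; pixel columns grow to the right and rows downward; lengths in mm; the calibration is good to about 2 mm. A picture is of the moment at which its call begins: read the wrist's pose just before it. camera_params takes no time and is no camera call; for the wrist camera it gives the pose at the moment of the call.
- order.finish_job(): hands the job in, once; it reports no verdict.
The state is a dict: "time_s": time; "joint_pos": joint angles; "joint_vel": joint speeds; "joint_efforts": joint torques, N m; "ee_pos": TCP position; "orientation": TCP orientation; "wrist_force": force on the tool from outside, world axes, zero at the start; "ft_torque": the same for the moment, N m; "opening": finger opening in mm.
Only numpy, scipy, OpenCV 4.12 (cv2) and the standard library are available. Lean on these libraries where they do the work, as an engineer would, in place of code of your own. Each camera call takes 0.05 s, during which the arm holds its last target.

## Working session

There is one attempt and no reset: what is moved stays moved. The work goes in short steps, Python scripts to look and compute and a tool call to move; the robot and the scene stay as the last step left them, time stands still between calls to the robot, and variables do not carry over. Pictures are saved under pics/ and viewed, and the job is handed in when it is done.

Besides the shell and the picture viewer there is one more tool, called after ">>>" by a JSON object that holds its "name" and its "arguments", one argument or row to a line. drive_tool: Moves the arm, as the interface text tells. Its arguments: {"type":"object","properties":{"moves":{"type":"array"},"grip_force":{"type":"number"}},"required":["moves"]}

```bash
mkdir -p pics; cat > h.py <<'E'
import numpy as np, cv2
from cell import state,get_image,camera_params,order,arm
from scipy.spatial.transform import Rotation as R
def ray(cp,u,v):
    d=np.array([(u-cp['cx'])/cp['fx'],(v-cp['cy'])/cp['fy'],1.0]); return np.array(cp['rotation'])@d
def pix2z(cp,u,v,z):
    d=ray(cp,u,v); o=np.array(cp['origin']); return o+d*(z-o[2])/d[2]
def proj(cp,p):
    q=np.array(cp['rotation']).T@(np.array(p)-np.array(cp['origin'])); return np.array([cp['fx']*q[0]/q[2]+cp['cx'],cp['fy']*q[1]/q[2]+cp['cy']])
def save(im,name): cv2.imwrite('pics/'+name,im[:,:,::-1])
def Rt(s=None):
    s=s or state(); w,x,y,z=s['orientation']; return R.from_quat([x,y,z,w])
E
python3 - <<'E'
from h import *
s=state();print(s); print(arm.finger_overhang, Rt(s).as_matrix().round(3))
for n in ['top','side','wrist']:
    cp=camera_params(n); im=get_image(n); save(im,n+'0.png'); print(n,cp); np.savez(n+'0.npz',im=im,**cp)
E
```

```text
{'time_s': 0.0, 'joint_pos': array([-0.95781797,  0.50188033, -0.42680445,  1.55145588,  0.22081358,
        1.13827558, -0.21029275]), 'joint_vel': array([-0.00152848, -0.00179947, -0.00122086, -0.0002925 , -0.00113447,
        0.00029692, -0.00080533]), 'joint_efforts': array([-5.06717643e-04, -5.69522703e+01, -5.81620172e+00, -2.80934697e+01,
        1.07688500e-02,  1.20754307e-02, -1.10763341e-05]), 'ee_pos': array([222.55454975, 609.99917384, 241.23767561]), 'orientation': array([-2.06149321e-04,  1.73959235e-01,  9.84752368e-01, -9.56789655e-04]), 'wrist_force': array([-0.14345941,  0.6767334 , -0.15909208]), 'ft_torque': array([-0.02325688, -0.02871679,  0.00570351]), 'opening': 85.37602191764257}
11.0 [[-0.939  0.343 -0.001]
 [ 0.343  0.939 -0.002]
 [ 0.    -0.002 -1.   ]]
top {'fx': 502.0321679445408, 'fy': 502.0321679445408, 'cx': 284.0439241057343, 'cy': 203.6582183493873, 'origin': array([ 412.82624694,   -2.24229015, 1220.05041331]), 'rotation': array([-0.04630595,  0.7100572 , -0.70159218,  0.03798619])}
side {'fx': 380.93069287482575, 'fy': 380.93069287482575, 'cx': 276.615716065819, 'cy': 214.16718458959494, 'origin': array([442.65565464, 789.26394054, 630.06499524]), 'rotation': array([ 0.02742181, -0.06271153,  0.88402196, -0.46240727])}
wrist {'fx': 348.44129502311614, 'fy': 348.44129502311614, 'cx': 276.92220194809477, 'cy': 212.7130626579697, 'origin': array([160.67203901, 632.00211384, 373.02392939]), 'rotation': array([0.10802535, 0.81228311, 0.56823575, 0.07506534])}
```

```bash
python3 - <<'E'
s=open('h.py').read()
s=s.replace("np.array(cp['rotation'])","M(cp)").replace("def ray","def M(cp):\n    w,x,y,z=cp['rotation']; return R.from_quat([x,y,z,w]).as_matrix()\ndef ray",1)
open('h.py','w').write(s)
E
```

```text
(no output)
```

View pics/top0.png

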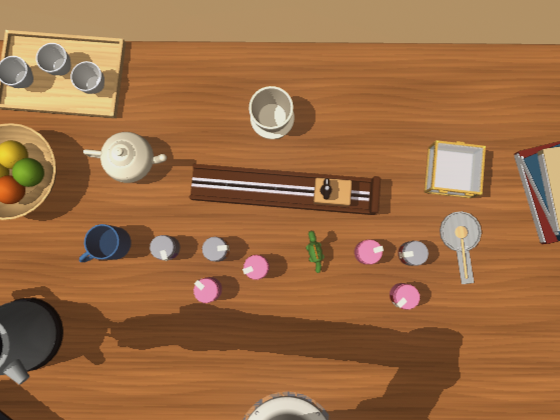

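View pics/side0.png

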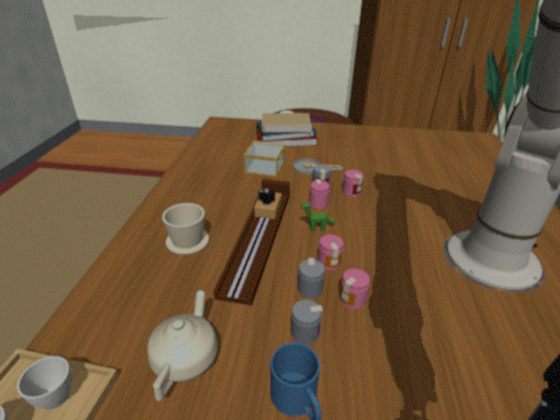

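View pics/wrist0.png

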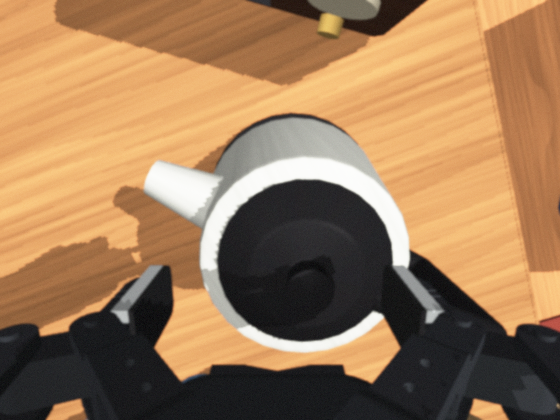

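```bash
python3 - <<'E'
from h import *
im=cv2.imread('pics/top0.png')
cv2.imwrite('pics/c1.png',cv2.resize(im[225:315,140:280],None,fx=5.7,fy=5.7,interpolation=cv2.INTER_CUBIC))
cv2.imwrite('pics/c2.png',cv2.resize(im[160:315,300:440],None,fx=3.8,fy=3.8,interpolation=cv2.INTER_CUBIC))
im=cv2.imread('pics/side0.png')
cv2.imwrite('pics/c3.png',cv2.resize(im[140:350,280:400],None,fx=2.8,fy=2.8,interpolation=cv2.INTER_CUBIC))
E
```

```text
(no output)
```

View pics/c1.png

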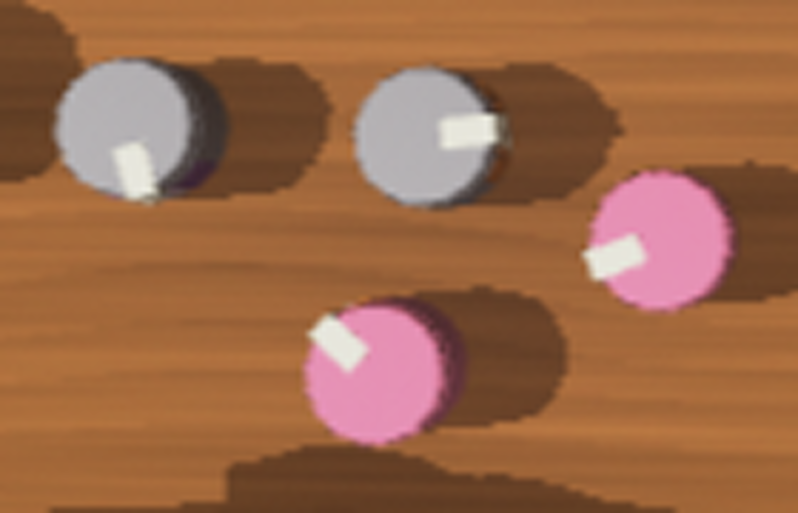

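View pics/c2.png

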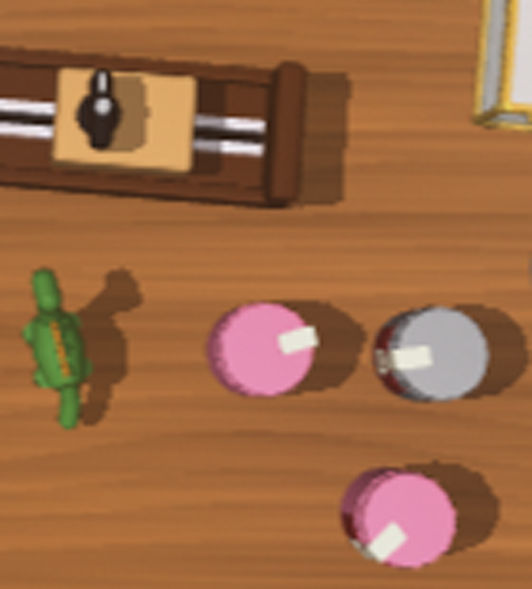

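View pics/c3.png

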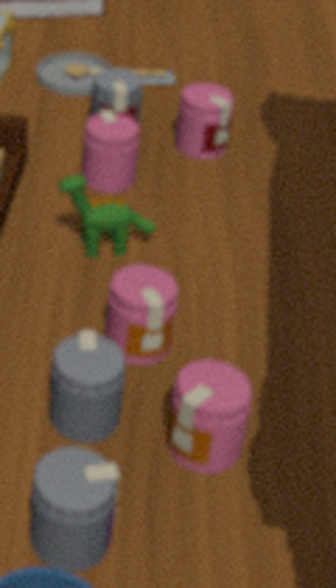

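```bash
python3 - <<'E'
from h import *
im=cv2.imread('pics/top0.png')
cv2.imwrite('pics/c4.png',cv2.resize(im[155:220,180:285],None,fx=7,fy=7,interpolation=cv2.INTER_CUBIC))
cv2.imwrite('pics/c5.png',cv2.resize(im[155:220,285:390],None,fx=7,fy=7,interpolation=cv2.INTER_CUBIC))
cp=dict(np.load('top0.npz'))
def c(u,v,f,x0,y0,z): return pix2z(cp,(u+.5)/f-.5+x0,(v+.5)/f-.5+y0,z)
for n,ctr,st in [('t5',(124,128),(139,173)),('t2',(424,137),(470,131))]:
    a=c(*ctr,5.7,140,225,66);b=c(*st,5.7,140,225,66);d=b-a;print(n,a.round(1),np.degrees(np.arctan2(d[1],d[0])))
a=c(441,354,3.8,300,160,66);b=c(404,358,3.8,300,160,66);d=b-a;print('t3',a.round(1),np.degrees(np.arctan2(d[1],d[0])))
for p in [(60,68),(196,77),(192,172),(53,160)]: print(c(*p,3.8,300,160,54).round(1))
E
```

```text
t5 [447.5 292.9  66. ] -159.25098596415376
t2 [445.3 171.7  66. ] -81.88420411715424
t3 [ 441.6 -289.6   66. ] 96.85050789169856
[615.2 -60.6  54. ]
[ 610.5 -144.7   54. ]
[ 551.3 -142.    54. ]
[557.8 -56.6  54. ]
```

View pics/c4.png

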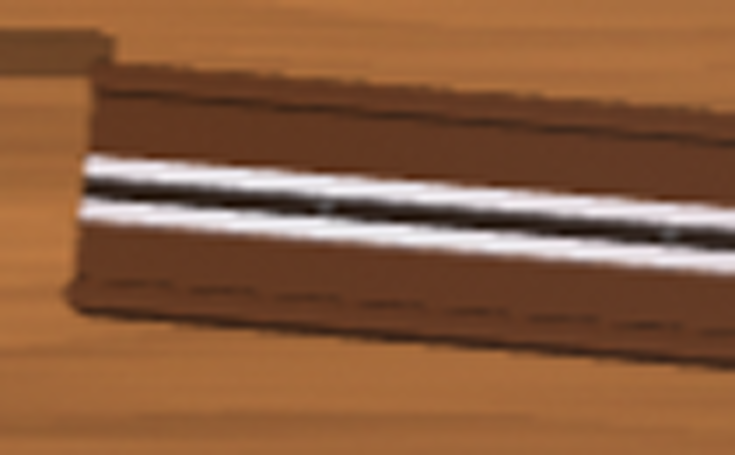

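View pics/c5.png

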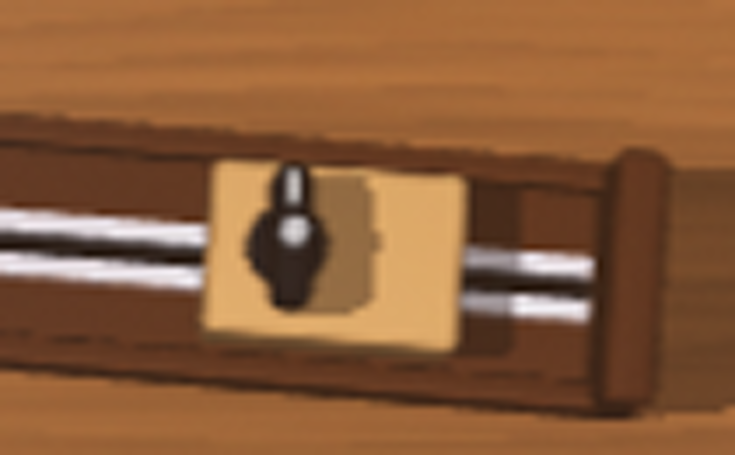

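```bash
python3 - <<'E'
from h import *
cp=dict(np.load('top0.npz'))
def c(u,v,x0,z): return pix2z(cp,(u+.5)/7-.5+x0,(v+.5)/7-.5+155,z)
L=c(84,187,180,18);Rr=c(595,287,285,18);print('track',L,Rr); d=(L-Rr);print('yaw of +y axis minus 90',np.degrees(np.arctan2(-d[0],d[1])),np.linalg.norm(d))
print('knob bolt',c(293,230,285,96),'front end',c(293,165,285,91),c(288,310,285,91))
for p in [(217,158),(467,180),(457,353),(204,330)]: print(c(*p,285,54).round(1))
print('endtop', c(608,285,285,58))
E
```

```text
track [609.00416953 238.20708218  18.        ] [ 578.78628503 -193.18203238   18.        ]
yaw of +y axis minus 90 -4.006901761836662 432.44616856682694
knob bolt [585.5197091  -83.53631162  96.        ] front end [607.66603586 -83.84215767  91.        ] [560.08838619 -82.34936719  91.        ]
[616.2 -61.   54. ]
[ 609.6 -144.9   54. ]
[ 551.1 -141.3   54. ]
[557.9 -57.   54. ]
endtop [ 573.98423813 -191.15520423   58.        ]
```

>>> {"name": "drive_tool", "arguments": {
  "moves": [
    {"translation":[-0.04,-0.036,0]},
    {"translation":[-0.042,-0.038,0]},
    {"translation":[-0.042,-0.038,0]},
    {"translation":[-0.042,-0.038,0]},
    {"translation":[-0.042,-0.038,0]},
    {"translation":[-0.042,-0.038,0]},
    {"translation":[-0.042,-0.038,0]},
    {"translation":[-0.042,-0.038,0]},
    {"translation":[-0.042,-0.038,0]},
    {"translation":[-0.042,-0.038,0]}
  ]
}}

```text
$.moves[0]: bad value
```

>>> {"name": "drive_tool", "arguments": {
  "moves": [
    {"turn":[0,0,10],"translation":[0,0,0]},
    {"turn":[0,0,10],"translation":[0,0,0]},
    {"turn":[0,0,10],"translation":[0,0,0]},
    {"turn":[0,0,10],"translation":[0,0,0]},
    {"turn":[0,0,10],"translation":[0,0,0]},
    {"turn":[0,0,10],"translation":[0,0,0]},
    {"turn":[0,0,10],"translation":[0,0,0]},
    {"turn":[0,0,10],"translation":[0,0,0]},
    {"turn":[0,0,10],"translation":[0,0,0]}
  ]
}}

```text
$.moves[0]: bad value
```

```bash
cat >> h.py <<'E'
def hd():
    m=Rt().as_matrix(); return np.degrees(np.arctan2(m[1,1],m[0,1]))
def go(x,y,z,head=None):
    s=state(); r=Rt(s); d=np.array([x,y,z])-s['ee_pos']
    print('t %.1f pos %s head %.1f q %s'%(s['time_s'],s['ee_pos'].round(1),hd(),s['joint_pos'].round(2)),'open %.1f F %s'%(s['opening'],s['wrist_force'].round(1)))
    print('tool delta mm',r.inv().apply(d).round(1),'dist',np.linalg.norm(d).round(0),'turn z', None if head is None else round(-(head-hd()),1), 'tilt',(r.inv().as_matrix()@np.array([0,0,-1])).round(4))
E
python3 -c "
from h import *
go(585.3,-83.3,160,-85)"
```

```text
t 0.1 pos [222.6 610.1 241.5] head 70.0 q [-0.96  0.5  -0.43  1.55  0.22  1.14 -0.21] open 85.6 F [-1.  -0.2  0.2]
tool delta mm [-578.4 -527.    82.2] dist 787.0 turn z 155.0 tilt [-1.0e-04  1.5e-03  1.0e+00]
```

>>> {"name": "drive_tool", "arguments": {
  "moves": [
    {"turn":[0,0,0],"translation":[-0.04,-0.036,0],"fingers":100},
    {"turn":[0,0,0],"translation":[-0.042,-0.038,0],"fingers":100},
    {"turn":[0,0,0],"translation":[-0.042,-0.038,0],"fingers":100},
    {"turn":[0,0,0],"translation":[-0.042,-0.038,0],"fingers":100},
    {"turn":[0,0,0],"translation":[-0.042,-0.038,0],"fingers":100},
    {"turn":[0,0,0],"translation":[-0.042,-0.038,0],"fingers":100},
    {"turn":[0,0,0],"translation":[-0.042,-0.038,0],"fingers":100},
    {"turn":[0,0,0],"translation":[-0.042,-0.038,0],"fingers":100},
    {"turn":[0,0,0],"translation":[-0.042,-0.038,0],"fingers":100},
    {"turn":[0,0,0],"translation":[-0.042,-0.038,0],"fingers":100}
  ]
}}

```text
time_s: 1.4
ee_pos: [486.4, 110.6, 242.4]
orientation: [0.0, 0.174, 0.985, 0.0]
wrist_force: [0.7, 0.5, 0.7]
opening: 85.7
```

>>> {"name": "drive_tool", "arguments": {
  "moves": [
    {"turn":[0,0,10],"translation":[0,0,0],"fingers":100},
    {"turn":[0,0,10],"translation":[0,0,0],"fingers":100},
    {"turn":[0,0,10],"translation":[0,0,0],"fingers":100},
    {"turn":[0,0,10],"translation":[0,0,0],"fingers":100},
    {"turn":[0,0,10],"translation":[0,0,0],"fingers":100},
    {"turn":[0,0,10],"translation":[0,0,0],"fingers":100},
    {"turn":[0,0,10],"translation":[0,0,0],"fingers":100},
    {"turn":[0,0,10],"translation":[0,0,0],"fingers":100},
    {"turn":[0,0,10],"translation":[0,0,0],"fingers":100},
    {"turn":[0,0,10],"translation":[0,0,0],"fingers":100}
  ]
}}

```text
time_s: 2.65
ee_pos: [485.6, 112.3, 242.1]
orientation: [-0.0, 0.868, 0.497, -0.0]
wrist_force: [0.6, 0.1, 0.7]
opening: 85.2
```

```bash
python3 -c "
from h import *
go(585.3,-83.3,160,-85)"
```

```text
t 2.6 pos [485.6 112.3 242.1] head -30.4 q [-0.31  0.2   0.03  1.94 -0.01  1.01 -0.8 ] open 85.2 F [0.6 0.1 0.7]
tool delta mm [-118.4  184.9   82. ] dist 234.0 turn z 54.6 tilt [3.e-04 4.e-04 1.e+00]
```

>>> {"name": "drive_tool", "arguments": {
  "moves": [
    {"turn":[0,0,0],"translation":[-0.0296,0.0462,0.01],"fingers":100},
    {"turn":[0,0,0],"translation":[-0.0296,0.0462,0.01],"fingers":100},
    {"turn":[0,0,0],"translation":[-0.0296,0.0462,0.01],"fingers":100},
    {"turn":[0,0,0],"translation":[-0.0296,0.0462,0.01],"fingers":80},
    {"turn":[0,0,9.1],"translation":[0,0,0.005],"fingers":60},
    {"turn":[0,0,9.1],"translation":[0,0,0.005],"fingers":60},
    {"turn":[0,0,9.1],"translation":[0,0,0.005],"fingers":60},
    {"turn":[0,0,9.1],"translation":[0,0,0],"fingers":60},
    {"turn":[0,0,9.1],"translation":[0,0,0],"fingers":60},
    {"turn":[0,0,9.1],"translation":[0,0,0],"fingers":60}
  ]
}}

```text
time_s: 3.9
ee_pos: [586.3, -82.5, 186.9]
orientation: [-0.0, 0.999, 0.044, -0.0]
wrist_force: [-0.5, 0.4, -0.2]
opening: 51.5
```

```bash
python3 -c "
from h import *
cp=camera_params('wrist');im=get_image('wrist');save(im,'w1.png')
print(proj(cp,[585.3,-83.3,96]),proj(cp,[585.3,-83.3,91]))
go(585.3,-83.3,70,-85)"
```

```text
[277.03071422 222.37587314] [277.03396727 220.26954577]
t 4.0 pos [586.3 -82.5 186.9] head -85.3 q [-0.17  0.44  0.34  1.77 -0.17  0.96 -1.25] open 51.4 F [-1.3  0.6 -0.4]
tool delta mm [ -1.    0.8 116.9] dist 117.0 turn z -0.3 tilt [8.e-04 2.e-04 1.e+00]
```

View pics/w1.png

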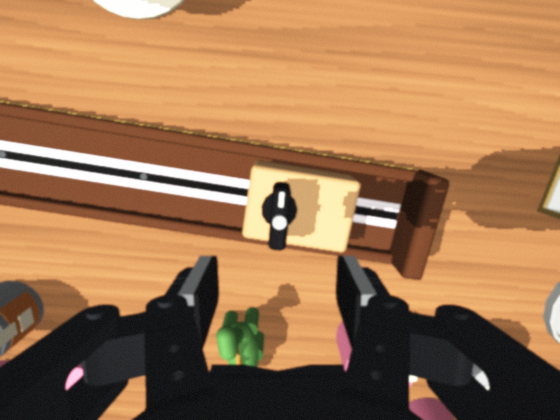

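>>> {"name": "drive_tool", "arguments": {
  "moves": [
    {"turn":[0,0,0],"translation":[-0.001,0.001,0.03],"fingers":60},
    {"turn":[0,0,0],"translation":[0,0,0.03],"fingers":60},
    {"turn":[0,0,0],"translation":[0,0,0.03],"fingers":60},
    {"turn":[0,0,0],"translation":[0,0,0.024],"fingers":60},
    {"turn":[0,0,0],"translation":[0,0,0],"fingers":30},
    {"turn":[0,0,0],"translation":[0,0,0],"fingers":5},
    {"turn":[0,0,0],"translation":[0,0,0],"fingers":5},
    {"turn":[0,0,0],"translation":[0,0,0],"fingers":5},
    {"turn":[0,0,0],"translation":[0,0,0],"fingers":5}
  ],
  "grip_force": 40
}}

```text
time_s: 5.08
ee_pos: [586.3, -84.0, 74.6]
orientation: [0.0, 0.999, 0.047, 0.001]
wrist_force: [-1.8, -0.3, 6.0]
opening: 11.9
```

>>> {"name": "drive_tool", "arguments": {
  "moves": [
    {"turn":[0,0,-7],"translation":[0,0,0],"fingers":5},
    {"turn":[0,0,-8],"translation":[0,0,0],"fingers":5},
    {"turn":[0,0,-8],"translation":[0,0,0],"fingers":5},
    {"turn":[0,0,-8],"translation":[0,0,0],"fingers":5},
    {"turn":[0,0,-8],"translation":[0,0,0],"fingers":5},
    {"turn":[0,0,-8],"translation":[0,0,0],"fingers":5},
    {"turn":[0,0,-8],"translation":[0,0,0],"fingers":5},
    {"turn":[0,0,-8],"translation":[0,0,0],"fingers":5},
    {"turn":[0,0,-6],"translation":[0,0,0],"fingers":5},
    {"turn":[0,0,0],"translation":[0,0,0],"fingers":5}
  ]
}}

```text
time_s: 6.32
ee_pos: [585.7, -83.4, 74.6]
orientation: [-0.0, 0.796, 0.605, 0.0]
wrist_force: [-4.3, 1.7, 8.5]
opening: 12.6
```

```bash
python3 -c "
from h import *
im=get_image('top');save(cv2.resize(im[130:240,180:400],None,fx=3.5,fy=3.5,interpolation=cv2.INTER_CUBIC),'t1.png')
go(585.3+14.0,-83.3+199.5,74)"
```

```text
t 6.4 pos [585.7 -83.4  74.6] head -15.6 q [ 0.11  0.57 -0.01  1.83  0.01  0.74 -0.18] open 12.2 F [-4.4  1.   8.3]
tool delta mm [195.9 -40.6   0.7] dist 200.0 turn z None tilt [-6.e-04 -1.e-04  1.e+00]
```

View pics/t1.png

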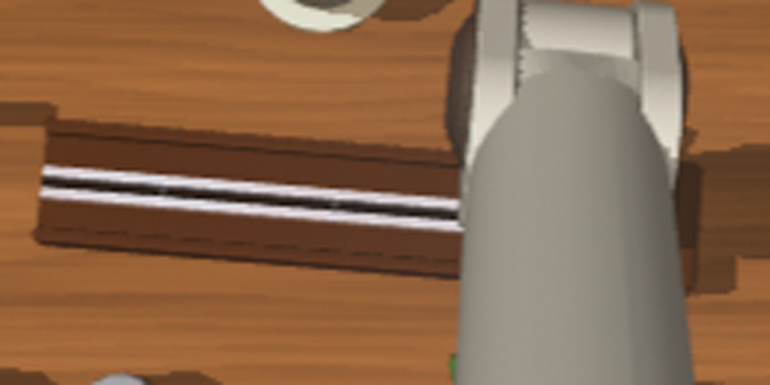

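>>> {"name": "drive_tool", "arguments": {
  "moves": [
    {"turn":[0,0,0],"translation":[0.01,-0.002,0],"fingers":5},
    {"turn":[0,0,0],"translation":[0.02,-0.0042,0],"fingers":5},
    {"turn":[0,0,0],"translation":[0.023,-0.0048,0],"fingers":5},
    {"turn":[0,0,0],"translation":[0.023,-0.0048,0],"fingers":5},
    {"turn":[0,0,0],"translation":[0.023,-0.0048,0],"fingers":5},
    {"turn":[0,0,0],"translation":[0.023,-0.0048,0],"fingers":5},
    {"turn":[0,0,0],"translation":[0.023,-0.0048,0],"fingers":5},
    {"turn":[0,0,0],"translation":[0.023,-0.0048,0],"fingers":5},
    {"turn":[0,0,0],"translation":[0.02,-0.0042,0],"fingers":5},
    {"turn":[0,0,0],"translation":[0.01,-0.0021,0],"fingers":5}
  ]
}}

```text
time_s: 7.62
ee_pos: [600.1, 119.4, 74.6]
orientation: [0.0, 0.796, 0.605, 0.001]
wrist_force: [-1.6, -1.8, 6.4]
opening: 12.7
```

>>> {"name": "drive_tool", "arguments": {
  "moves": [
    {"turn":[0,0,0],"translation":[0,0,0],"fingers":30},
    {"turn":[0,0,0],"translation":[0,0,0],"fingers":60},
    {"turn":[0,0,0],"translation":[0,0,-0.01],"fingers":60},
    {"turn":[0,0,0],"translation":[0,0,-0.03],"fingers":80},
    {"turn":[0,0,0],"translation":[0,0,-0.06],"fingers":100},
    {"turn":[0,0,0],"translation":[0,0,-0.05],"fingers":100}
  ]
}}

```text
time_s: 8.38
ee_pos: [599.6, 117.3, 225.9]
orientation: [0.0, 0.797, 0.604, 0.001]
wrist_force: [0.7, 0.5, 0.1]
opening: 85.4
```

```bash
python3 -c "
from h import *
cp=camera_params('top');im=get_image('top');save(im,'t2.png')
go(445.3,171.7,120)"
```

```text
t 8.4 pos [603.4 118.1 233.5] head -15.7 q [-0.22  0.41 -0.02  1.67  0.01  1.05 -0.52] open 85.5 F [1.8 0.5 4.3]
tool delta mm [   8.1 -167.9  111.8] dist 202.0 turn z None tilt [-0.0057 -0.0107  0.9999]
```

View pics/t2.png

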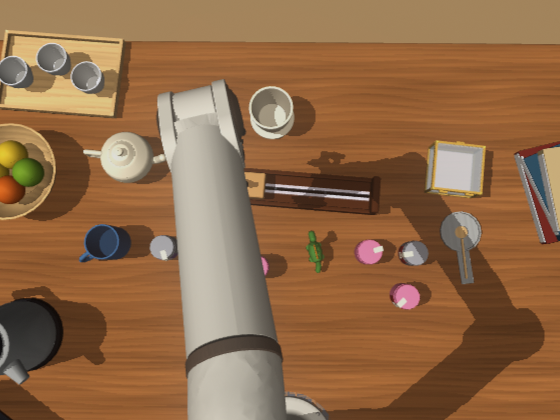

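```bash
python3 -c "
from h import *
go(441.6,-289.6,160,96.8)"
```

```text
t 8.4 pos [603.4 118.1 233.5] head -15.7 q [-0.22  0.41 -0.02  1.67  0.01  1.05 -0.52] open 85.5 F [1.8 0.5 4.3]
tool delta mm [-436.7  -46.2   70.6] dist 445.0 turn z -112.5 tilt [-0.0057 -0.0107  0.9999]
```

>>> {"name": "drive_tool", "arguments": {
  "moves": [
    {"turn":[0,0,0],"translation":[-0.054,-0.006,0],"fingers":100},
    {"turn":[0,0,0],"translation":[-0.054,-0.006,0],"fingers":100},
    {"turn":[0,0,0],"translation":[-0.054,-0.006,0],"fingers":100},
    {"turn":[0,0,0],"translation":[-0.054,-0.006,0.01],"fingers":100},
    {"turn":[0,0,0],"translation":[-0.054,-0.006,0.01],"fingers":100},
    {"turn":[0,0,0],"translation":[-0.054,-0.006,0.01],"fingers":100},
    {"turn":[0,0,0],"translation":[-0.054,-0.006,0.01],"fingers":100},
    {"turn":[0,0,0],"translation":[-0.054,-0.006,0.01],"fingers":100},
    {"turn":[0,0,0],"translation":[0,0,0.01],"fingers":100}
  ]
}}

```text
time_s: 9.55
ee_pos: [433.6, -290.8, 163.5]
orientation: [0.001, 0.8, 0.6, -0.001]
wrist_force: [-0.2, 0.6, -0.2]
opening: 85.7
```

>>> {"name": "drive_tool", "arguments": {
  "moves": [
    {"turn":[0,0,-10.2],"translation":[0,0,0],"fingers":100},
    {"turn":[0,0,-10.2],"translation":[0,0,0],"fingers":100},
    {"turn":[0,0,-10.2],"translation":[0,0,0],"fingers":100},
    {"turn":[0,0,-10.2],"translation":[0,0,0],"fingers":100},
    {"turn":[0,0,-10.2],"translation":[0,0,0],"fingers":100},
    {"turn":[0,0,-10.2],"translation":[0,0,0],"fingers":100},
    {"turn":[0,0,-10.2],"translation":[0,0,0],"fingers":100},
    {"turn":[0,0,-10.2],"translation":[0,0,0],"fingers":100},
    {"turn":[0,0,-10.2],"translation":[0,0,0],"fingers":100},
    {"turn":[0,0,-10.2],"translation":[0,0,0],"fingers":100}
  ]
}}

```text
time_s: 10.8
ee_pos: [436.9, -284.4, 163.5]
orientation: [0.0, 0.029, 1.0, 0.0]
wrist_force: [-0.0, -0.1, -0.6]
opening: 85.4
```

>>> {"name": "drive_tool", "arguments": {
  "moves": [
    {"turn":[0,0,-10.2],"translation":[0,0,0],"fingers":100},
    {"turn":[0,0,0],"translation":[0,0,0],"fingers":100}
  ]
}}

```text
time_s: 11.05
ee_pos: [436.8, -284.6, 163.4]
orientation: [0.0, -0.057, 0.998, 0.0]
wrist_force: [0.1, 1.1, 0.7]
opening: 85.3
```

```bash
python3 -c "
from h import *
cp=camera_params('wrist');im=get_image('wrist');save(im,'w2.png');np.savez('w2.npz',**cp)
print(proj(cp,[441.6,-289.6,66]))
go(441.6,-289.6,160,96.8)"
```

```text
[269.80334172 224.32986894]
t 11.1 pos [ 436.7 -284.7  163.4] head 96.4 q [ 0.71  0.35 -0.22  1.95  0.1   0.85  2.12] open 85.2 F [-0.4  0.4 -0.3]
tool delta mm [-4.3 -5.4  3.4] dist 8.0 turn z -0.4 tilt [ 3.e-04 -2.e-04  1.e+00]
```

View pics/w2.png

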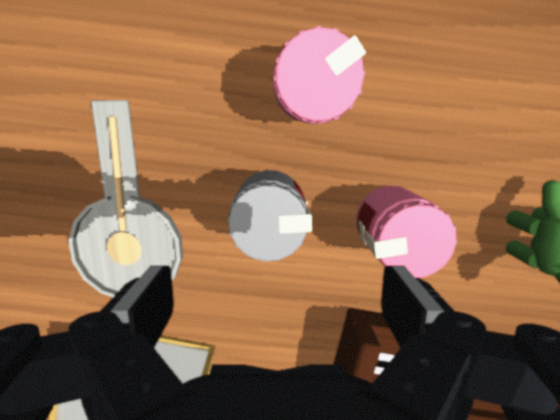

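```bash
python3 -c "
from h import *
cp=dict(np.load('w2.npz'))
for p in [(269,222),(297,223),(416,240),(319,75)]: print(pix2z(cp,*p,66).round(1))
go(441.6,-289.9,30,96.8)"
```

```text
[ 440.  -290.3   66. ]
[ 438.6 -271.1   66. ]
[ 441.5 -187.2   66. ]
[ 342.7 -269.8   66. ]
t 11.1 pos [ 436.7 -284.7  163.4] head 96.4 q [ 0.71  0.35 -0.22  1.95  0.1   0.85  2.12] open 85.2 F [-0.4  0.4 -0.3]
tool delta mm [ -4.2  -5.7 133.4] dist 134.0 turn z -0.4 tilt [ 3.e-04 -2.e-04  1.e+00]
```

>>> {"name": "drive_tool", "arguments": {
  "moves": [
    {"turn":[0,0,0],"translation":[-0.004,-0.0055,0.03],"fingers":100},
    {"turn":[0,0,0],"translation":[0,0,0.04],"fingers":100},
    {"turn":[0,0,0],"translation":[0,0,0.035],"fingers":100},
    {"turn":[0,0,0],"translation":[0,0,0.028],"fingers":100},
    {"turn":[0,0,0],"translation":[0,0,0],"fingers":50},
    {"turn":[0,0,0],"translation":[0,0,0],"fingers":50},
    {"turn":[0,0,0],"translation":[0,0,0],"fingers":50},
    {"turn":[0,0,0],"translation":[0,0,0],"fingers":50},
    {"turn":[0,0,0],"translation":[0,0,0],"fingers":50}
  ],
  "grip_force": 35
}}

```text
time_s: 12.22
ee_pos: [441.5, -290.3, 30.8]
orientation: [0.0, -0.057, 0.998, -0.0]
wrist_force: [0.1, 0.7, 1.3]
opening: 57.0
```

>>> {"name": "drive_tool", "arguments": {
  "moves": [
    {"turn":[0,0,0],"translation":[0,0,-0.02],"fingers":50},
    {"turn":[0,0,0],"translation":[0,0,-0.04],"fingers":50},
    {"turn":[0,0,0],"translation":[0,0,-0.04],"fingers":50},
    {"turn":[0,0,0],"translation":[0,0,0],"fingers":50}
  ]
}}

```text
time_s: 12.72
ee_pos: [443.5, -291.5, 133.6]
orientation: [0.003, -0.057, 0.998, -0.002]
wrist_force: [-0.2, -0.5, -0.3]
opening: 56.9
```

```bash
python3 -c "
from h import *
cp=camera_params('wrist');im=get_image('wrist');save(im,'w3.png')
ux,uy=np.array([.99756,-.0699]),np.array([.0699,.99756]);O=np.array([578.8,-193.0])
for d in (31,): print(O+d*uy)
go(*(O+40*uy),130,-4)"
```

```text
[ 580.9669  -162.07564]
t 12.8 pos [ 442.1 -290.8  131.7] head 96.5 q [ 0.71  0.41 -0.22  1.96  0.12  0.79  2.11] open 56.9 F [-0.8 -0.9 -2. ]
tool delta mm [-154.3  120.9    1.8] dist 196.0 turn z 100.5 tilt [0.0026 0.0023 1.    ]
```

View pics/w3.png

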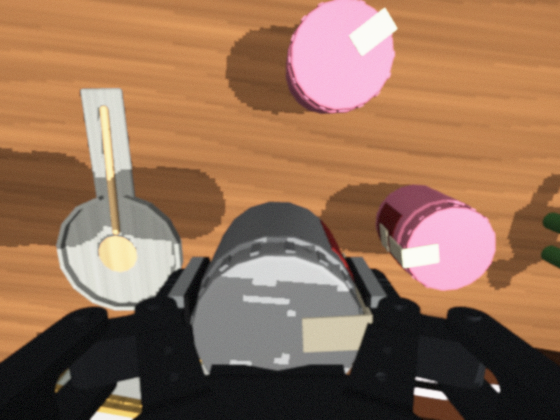

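>>> {"name": "drive_tool", "arguments": {
  "moves": [
    {"turn":[0,0,0],"translation":[-0.05,0.04,-0.006],"fingers":50},
    {"turn":[0,0,0],"translation":[-0.05,0.04,-0.006],"fingers":50},
    {"turn":[0,0,0],"translation":[-0.054,0.041,-0.006],"fingers":50},
    {"turn":[0,0,10],"translation":[0,0,0],"fingers":50},
    {"turn":[0,0,10],"translation":[0,0,0],"fingers":50},
    {"turn":[0,0,10],"translation":[0,0,0],"fingers":50},
    {"turn":[0,0,10],"translation":[0,0,0],"fingers":50},
    {"turn":[0,0,10],"translation":[0,0,0],"fingers":50},
    {"turn":[0,0,10],"translation":[0,0,0],"fingers":50},
    {"turn":[0,0,10],"translation":[0,0,0],"fingers":50}
  ]
}}

```text
time_s: 14.02
ee_pos: [572.3, -158.4, 145.2]
orientation: [-0.002, 0.528, 0.849, -0.001]
wrist_force: [-1.0, -0.0, -2.3]
opening: 57.1
```

>>> {"name": "drive_tool", "arguments": {
  "moves": [
    {"turn":[0,0,10],"translation":[0,0,0],"fingers":50},
    {"turn":[0,0,10],"translation":[0,0,0],"fingers":50},
    {"turn":[0,0,10.5],"translation":[0,0,0],"fingers":50},
    {"turn":[0,0,0],"translation":[0,0,0],"fingers":50}
  ]
}}

```text
time_s: 14.52
ee_pos: [572.5, -158.3, 145.5]
orientation: [-0.001, 0.73, 0.683, -0.001]
wrist_force: [-0.3, 0.2, -1.5]
opening: 57.1
```

```bash
python3 -c "
from h import *
cp=camera_params('wrist');im=get_image('wrist');save(im,'w4.png')
ux,uy=np.array([.99756,-.0699]),np.array([.0699,.99756]);O=np.array([578.8,-193.0])
print(proj(cp,[*(O),58]),proj(cp,[*(O-33*ux),58]))
go(*(O+40*uy),51,-4)"
```

```text
[289.95196605 269.65969297] [241.5262809  269.49254954]
t 14.6 pos [ 572.8 -158.3  145.9] head -3.7 q [ 0.11  0.48  0.14  1.79 -0.08  0.88  0.23] open 57.3 F [-0.8  0.6 -1.7]
tool delta mm [ 5.8  8.7 94.8] dist 95.0 turn z 0.3 tilt [1.0e-04 2.9e-03 1.0e+00]
```

View pics/w4.png

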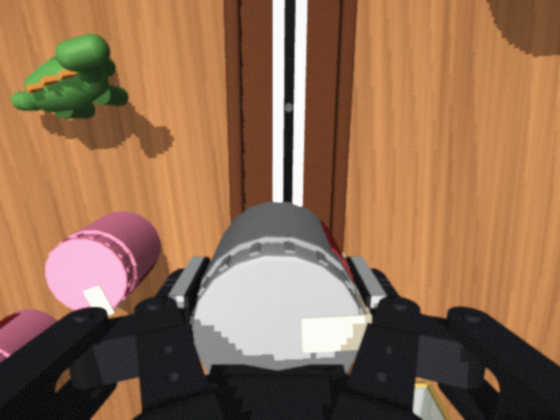

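```bash
python3 -c "
from h import *
cp=camera_params('wrist')
ux,uy=np.array([.99756,-.0699]),np.array([.0699,.99756]);O=np.array([578.8,-193.0])
for d in (110,150): print(proj(cp,[*(O+d*uy),18]))
s=state();p=s['ee_pos'];m=Rt(s).as_matrix()
c=p-m[:,2]*35.2
print(proj(cp,c),proj(cp,c+27.5*m[:,1]),proj(cp,c+15*m[:,1]))
"
```

```text
[289.77885707 103.22937135]
[290.62639429  41.74496866]
[277.39239412 331.95206665] [364.47841331 331.87588696] [324.89866972 331.91050988]
```

>>> {"name": "drive_tool", "arguments": {
  "moves": [
    {"turn":[0,0,0.3],"translation":[0.006,0.0087,0],"fingers":50},
    {"turn":[0,0,0],"translation":[0,0,0.03],"fingers":50},
    {"turn":[0,0,0],"translation":[0,0,0.03],"fingers":50},
    {"turn":[0,0,0],"translation":[0,0,0.025],"fingers":50},
    {"turn":[0,0,0],"translation":[0,0,0.0095],"fingers":50},
    {"turn":[0,0,0],"translation":[0,0,0],"fingers":50}
  ]
}}

```text
time_s: 15.32
ee_pos: [582.9, -153.0, 52.5]
orientation: [-0.0, 0.732, 0.681, -0.0]
wrist_force: [0.5, -0.5, -1.3]
opening: 56.9
```

>>> {"name": "drive_tool", "arguments": {
  "moves": [
    {"turn":[0,0,0],"translation":[-0.004,0,0],"fingers":50},
    {"turn":[0,0,0],"translation":[-0.003,0,0],"fingers":50},
    {"turn":[0,0,0],"translation":[-0.003,0,0],"fingers":50},
    {"turn":[0,0,0],"translation":[-0.001,0,0],"fingers":50},
    {"turn":[0,0,0],"translation":[0,0,0],"fingers":50}
  ]
}}

```text
time_s: 15.95
ee_pos: [582.9, -162.8, 53.5]
orientation: [-0.0, 0.732, 0.681, 0.001]
wrist_force: [-0.3, 5.1, 1.7]
opening: 57.0
```

```bash
python3 -c "
from h import *
ux,uy=np.array([.99756,-.0699]),np.array([.0699,.99756]);O=np.array([578.8,-193.0])
go(*(O+29*uy),49,-4)"
```

```text
t 15.9 pos [ 582.9 -162.8   53.5] head -4.2 q [ 0.14  0.63  0.12  1.81 -0.11  0.72  0.25] open 57.0 F [-0.3  5.1  1.7]
tool delta mm [-1.4 -2.   4.5] dist 5.0 turn z -0.2 tilt [-0.0014 -0.0011  1.    ]
```

>>> {"name": "drive_tool", "arguments": {
  "moves": [
    {"turn":[0,0,0],"translation":[0.001,-0.0015,0.001],"fingers":50},
    {"turn":[0,0,0],"translation":[0,0,0.002],"fingers":50},
    {"turn":[0,0,0],"translation":[0,0,0.002],"fingers":50},
    {"turn":[0,0,0],"translation":[0,0,0],"fingers":50}
  ]
}}

```text
time_s: 16.45
ee_pos: [580.8, -162.6, 48.8]
orientation: [-0.0, 0.733, 0.681, 0.0]
wrist_force: [-1.2, 4.9, 9.0]
opening: 57.2
```

>>> {"name": "drive_tool", "arguments": {
  "moves": [
    {"turn":[0,0,0],"translation":[0,0,0],"fingers":75},
    {"turn":[0,0,0],"translation":[0,0,0],"fingers":90},
    {"turn":[0,0,0],"translation":[0,0,0],"fingers":90},
    {"turn":[0,0,0],"translation":[0,0,-0.02],"fingers":100},
    {"turn":[0,0,0],"translation":[0,0,-0.04],"fingers":100},
    {"turn":[0,0,0],"translation":[0,0,-0.05],"fingers":100},
    {"turn":[0,0,0],"translation":[0,0,-0.03],"fingers":100}
  ]
}}

```text
time_s: 17.32
ee_pos: [582.0, -163.8, 192.3]
orientation: [0.002, 0.733, 0.68, 0.001]
wrist_force: [0.9, 0.8, -0.5]
opening: 85.5
```

```bash
python3 -c "
from h import *
cp=camera_params('wrist');im=get_image('wrist');save(im,'w5.png');im=get_image('top');save(im,'t3.png')
go(445.3,171.7,180,-82)"
```

```text
t 17.4 pos [ 583.7 -164.2  193.9] head -4.3 q [ 0.11  0.44  0.15  1.74 -0.08  0.97  0.22] open 85.5 F [ 0.1 -0.8  0.2]
tool delta mm [ 324.7 -163.1   11.9] dist 364.0 turn z 77.7 tilt [ 0.0014 -0.0092  1.    ]
```

View pics/w5.png

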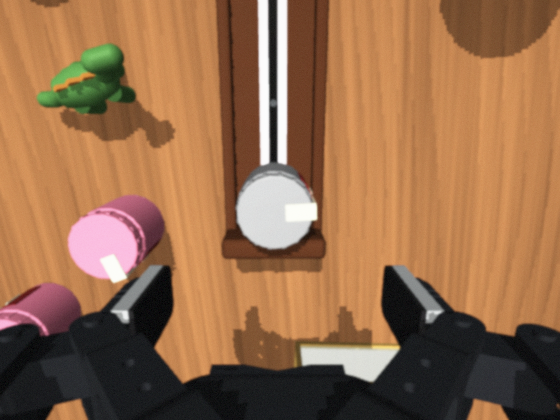

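View pics/t3.png

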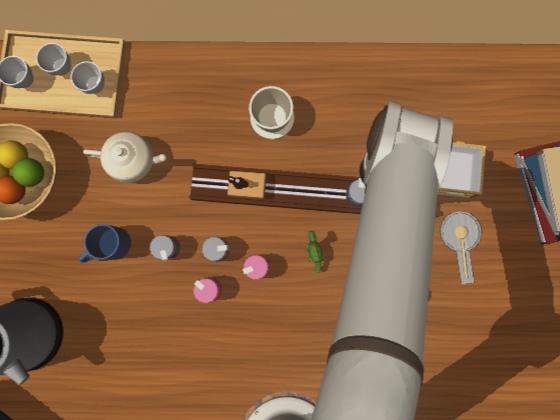

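>>> {"name": "drive_tool", "arguments": {
  "moves": [
    {"turn":[0,0,0],"translation":[0.046,-0.023,0],"fingers":100},
    {"turn":[0,0,0],"translation":[0.046,-0.023,0],"fingers":100},
    {"turn":[0,0,0],"translation":[0.046,-0.023,0],"fingers":100},
    {"turn":[0,0,0],"translation":[0.046,-0.023,0],"fingers":100},
    {"turn":[0,0,0],"translation":[0.046,-0.023,0],"fingers":100},
    {"turn":[0,0,0],"translation":[0.046,-0.023,0],"fingers":100},
    {"turn":[0,0,0],"translation":[0.046,-0.023,0.006],"fingers":100}
  ]
}}

```text
time_s: 18.3
ee_pos: [443.4, 171.3, 182.6]
orientation: [0.0, 0.733, 0.68, 0.001]
wrist_force: [0.2, -0.1, -0.0]
opening: 85.1
```

>>> {"name": "drive_tool", "arguments": {
  "moves": [
    {"turn":[0,0,9.7],"translation":[0,0,0],"fingers":100},
    {"turn":[0,0,9.7],"translation":[0,0,0.005],"fingers":100},
    {"turn":[0,0,9.7],"translation":[0,0,0.005],"fingers":100},
    {"turn":[0,0,9.7],"translation":[0,0,0],"fingers":100},
    {"turn":[0,0,9.7],"translation":[0,0,0],"fingers":100},
    {"turn":[0,0,9.7],"translation":[0,0,0],"fingers":100},
    {"turn":[0,0,9.7],"translation":[0,0,0],"fingers":100},
    {"turn":[0,0,9.7],"translation":[0,0,0],"fingers":100},
    {"turn":[0,0,0],"translation":[0,0,0],"fingers":100}
  ]
}}

```text
time_s: 19.42
ee_pos: [443.7, 169.7, 172.1]
orientation: [0.0, 0.997, 0.072, -0.0]
wrist_force: [-0.2, -0.2, 0.1]
opening: 84.9
```

```bash
python3 -c "
from h import *
cp=camera_params('wrist');im=get_image('wrist');save(im,'w6.png');np.savez('w6.npz',**cp)
print(proj(cp,[445.3,171.7,66]))
go(445.3,171.7,30,-82)"
```

```text
[273.64934987 212.2879094 ]
t 19.5 pos [443.8 169.8 172.1] head -81.6 q [-0.6   0.25  0.2   2.06 -0.07  0.83 -1.78] open 85.5 F [ 0.5 -0.4  0.1]
tool delta mm [  1.8  -1.6 142.1] dist 142.0 turn z 0.4 tilt [ 1.e-04 -1.e-04  1.e+00]
```

View pics/w6.png

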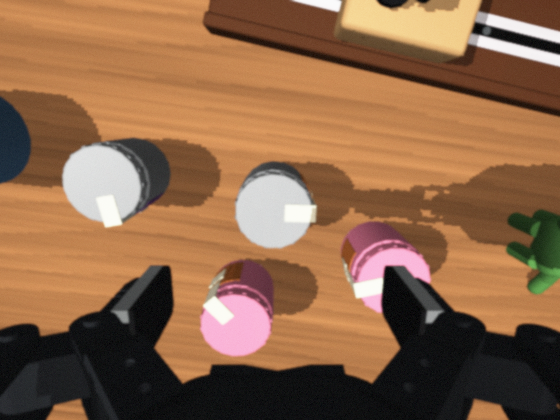

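```bash
python3 -c "
from h import *
cp=dict(np.load('w6.npz'))
a=pix2z(cp,274,210,66)
for p in [(274,210),(300,213),(393,281),(237,320),(103,182),(110,211)]:
  b=pix2z(cp,*p,66); print(b.round(1),np.linalg.norm(b-a).round(1),np.degrees(np.arctan2(*(b-a)[[1,0]])).round(1))
"
```

```text
[447.  171.7  66. ] 0.0 0.0
[447.5 153.2  66. ] 18.5 -88.6
[405.6  76.2  66. ] 104.1 -113.5
[356.3 187.5  66. ] 92.1 170.1
[449.9 291.3  66. ] 119.7 88.6
[429.7 286.1  66. ] 115.7 98.6
```

>>> {"name": "drive_tool", "arguments": {
  "moves": [
    {"turn":[0,0,3],"translation":[0.0025,-0.0015,0.03],"fingers":100},
    {"turn":[0,0,0],"translation":[0,0,0.04],"fingers":100},
    {"turn":[0,0,0],"translation":[0,0,0.04],"fingers":100},
    {"turn":[0,0,0],"translation":[0,0,0.031],"fingers":100},
    {"turn":[0,0,0],"translation":[0,0,0],"fingers":50},
    {"turn":[0,0,0],"translation":[0,0,0],"fingers":50},
    {"turn":[0,0,0],"translation":[0,0,0],"fingers":50},
    {"turn":[0,0,0],"translation":[0,0,0],"fingers":50},
    {"turn":[0,0,0],"translation":[0,0,0],"fingers":50}
  ],
  "grip_force": 35
}}

```text
time_s: 20.6
ee_pos: [446.5, 171.9, 31.6]
orientation: [-0.0, 0.999, 0.045, 0.0]
wrist_force: [-0.0, -0.5, -1.2]
opening: 56.9
```

>>> {"name": "drive_tool", "arguments": {
  "moves": [
    {"turn":[0,0,0],"translation":[0,0,-0.02],"fingers":50},
    {"turn":[0,0,0],"translation":[0,0,-0.04],"fingers":50},
    {"turn":[0,0,0],"translation":[0,0,-0.05],"fingers":50},
    {"turn":[0,0,0],"translation":[0,0,-0.04],"fingers":50},
    {"turn":[0,0,0],"translation":[0,0,0],"fingers":50}
  ]
}}

```text
time_s: 21.22
ee_pos: [448.5, 172.8, 184.4]
orientation: [-0.002, 0.999, 0.045, 0.003]
wrist_force: [1.1, -0.4, -0.6]
opening: 56.8
```

```bash
python3 -c "
from h import *
cp=camera_params('wrist');s=state();im=get_image('wrist');save(im,'w7.png')
p=s['ee_pos'];m=Rt(s).as_matrix()
c=p-m[:,2]*35.2
print(proj(cp,c),proj(cp,c+27.5*m[:,1]),proj(cp,c+15*m[:,1]))
ux,uy=np.array([.99756,-.0699]),np.array([.0699,.99756]);O=np.array([578.8,-193.0])
go(*(O+100*uy),175,-4)"
```

```text
[274.7011827  333.43900355] [361.74028784 333.44274585] [322.17418573 333.44104468]
t 21.3 pos [447.1 172.3 182.4] head -84.8 q [-0.62  0.24  0.22  2.05 -0.07  0.86 -1.84] open 56.8 F [-1.   0.8 -1.5]
tool delta mm [114.2 276.9   7.3] dist 300.0 turn z -80.8 tilt [-0.0033  0.0017  1.    ]
```

View pics/w7.png

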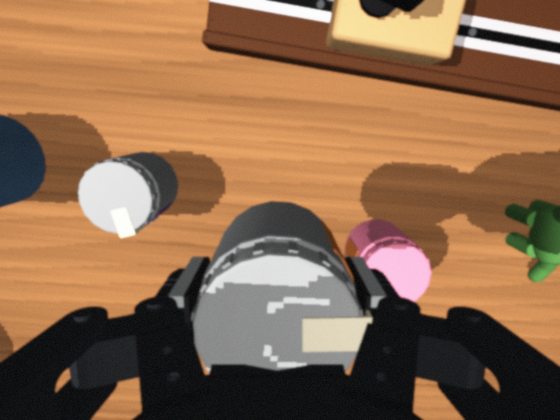

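>>> {"name": "drive_tool", "arguments": {
  "moves": [
    {"turn":[0,0,0],"translation":[0.019,0.046,0],"fingers":50},
    {"turn":[0,0,0],"translation":[0.019,0.046,0],"fingers":50},
    {"turn":[0,0,0],"translation":[0.019,0.046,0],"fingers":50},
    {"turn":[0,0,0],"translation":[0.019,0.046,0],"fingers":50},
    {"turn":[0,0,0],"translation":[0.019,0.046,0],"fingers":50},
    {"turn":[0,0,0],"translation":[0.019,0.047,0],"fingers":50}
  ]
}}

```text
time_s: 22.02
ee_pos: [584.0, -94.9, 178.8]
orientation: [-0.0, 0.999, 0.045, -0.002]
wrist_force: [0.6, 0.7, -0.9]
opening: 56.9
```

>>> {"name": "drive_tool", "arguments": {
  "moves": [
    {"turn":[0,0,-10],"translation":[0,0,0],"fingers":50},
    {"turn":[0,0,-10],"translation":[0,0,0],"fingers":50},
    {"turn":[0,0,-10],"translation":[0,0,0],"fingers":50},
    {"turn":[0,0,-10],"translation":[0,0,0],"fingers":50},
    {"turn":[0,0,-10],"translation":[0,0,0],"fingers":50},
    {"turn":[0,0,-10],"translation":[0,0,0],"fingers":50},
    {"turn":[0,0,-10],"translation":[0,0,0],"fingers":50},
    {"turn":[0,0,-10.5],"translation":[0,0,0],"fingers":50},
    {"turn":[0,0,0],"translation":[0,0,0],"fingers":50}
  ]
}}

```text
time_s: 23.15
ee_pos: [583.4, -93.8, 179.0]
orientation: [-0.001, 0.734, 0.679, -0.001]
wrist_force: [-0.1, -0.2, -2.2]
opening: 57.1
```

```bash
python3 -c "
from h import *
ux,uy=np.array([.99756,-.0699]),np.array([.0699,.99756]);O=np.array([578.8,-193.0])
go(*(O+98*uy),54,-4)"
```

```text
t 23.1 pos [583.4 -93.8 179. ] head -4.4 q [ 0.09  0.43  0.04  1.77 -0.02  0.94  0.05] open 57.1 F [-0.1 -0.2 -2.2]
tool delta mm [ -1.3   2.8 125. ] dist 125.0 turn z -0.4 tilt [-6.0e-04  3.3e-03  1.0e+00]
```

>>> {"name": "drive_tool", "arguments": {
  "moves": [
    {"turn":[0,0,0],"translation":[-0.001,0.0025,0.03],"fingers":50},
    {"turn":[0,0,0],"translation":[0,0,0.035],"fingers":50},
    {"turn":[0,0,0],"translation":[0,0,0.035],"fingers":50},
    {"turn":[0,0,0],"translation":[0,0,0.02],"fingers":50},
    {"turn":[0,0,0],"translation":[0,0,0.007],"fingers":50},
    {"turn":[0,0,0],"translation":[0,0,0],"fingers":50}
  ]
}}

```text
time_s: 23.9
ee_pos: [587.3, -95.1, 54.0]
orientation: [0.0, 0.734, 0.68, -0.0]
wrist_force: [0.3, 0.3, -0.4]
opening: 57.0
```

```bash
python3 -c "
from h import *
ux,uy=np.array([.99756,-.0699]),np.array([.0699,.99756]);O=np.array([578.8,-193.0])
go(*(O+88*uy),50,-4)"
```

```text
t 23.9 pos [587.3 -95.1  54. ] head -4.4 q [ 0.09  0.61  0.03  1.83 -0.03  0.7   0.06] open 57.0 F [ 0.3  0.3 -0.4]
tool delta mm [-10.3  -1.6   4. ] dist 11.0 turn z -0.4 tilt [ 0. -0.  1.]
```

>>> {"name": "drive_tool", "arguments": {
  "moves": [
    {"turn":[0,0,0],"translation":[-0.003,-0.0015,0.001],"fingers":50},
    {"turn":[0,0,0],"translation":[-0.003,0,0.001],"fingers":50},
    {"turn":[0,0,0],"translation":[-0.003,0,0.001],"fingers":50},
    {"turn":[0,0,0],"translation":[-0.002,0,0],"fingers":50},
    {"turn":[0,0,0],"translation":[-0.001,0,0.001],"fingers":50},
    {"turn":[0,0,0],"translation":[0,0,0.001],"fingers":50},
    {"turn":[0,0,0],"translation":[0,0,0],"fingers":50}
  ]
}}

```text
time_s: 24.78
ee_pos: [585.4, -105.0, 49.5]
orientation: [-0.0, 0.733, 0.68, 0.001]
wrist_force: [0.1, 4.9, 4.4]
opening: 57.5
```

>>> {"name": "drive_tool", "arguments": {
  "moves": [
    {"turn":[0,0,0],"translation":[0,0,0.001],"fingers":75},
    {"turn":[0,0,0],"translation":[0,0,0],"fingers":90},
    {"turn":[0,0,0],"translation":[0,0,0],"fingers":90},
    {"turn":[0,0,0],"translation":[0,0,-0.02],"fingers":100},
    {"turn":[0,0,0],"translation":[0,0,-0.04],"fingers":100},
    {"turn":[0,0,0],"translation":[0,0,-0.05],"fingers":100},
    {"turn":[0,0,0],"translation":[0,0,-0.03],"fingers":100}
  ]
}}

```text
time_s: 25.65
ee_pos: [586.1, -107.4, 192.4]
orientation: [0.002, 0.733, 0.68, 0.001]
wrist_force: [1.7, -0.0, 0.3]
opening: 85.6
```

```bash
python3 -c "
from h import *
cp=camera_params('wrist');im=get_image('wrist');save(im,'w8.png');im=get_image('top');save(im,'t4.png')
go(447.5,292.9,180,-17)"
```

```text
t 25.8 pos [ 587.8 -107.6  193.9] head -4.4 q [ 0.11  0.42  0.04  1.75 -0.02  0.96  0.08] open 85.4 F [ 1.3 -0.2 -0.3]
tool delta mm [ 388.7 -170.5   12.1] dist 425.0 turn z 12.6 tilt [ 6.0e-04 -9.5e-03  1.0e+00]
```

View pics/w8.png

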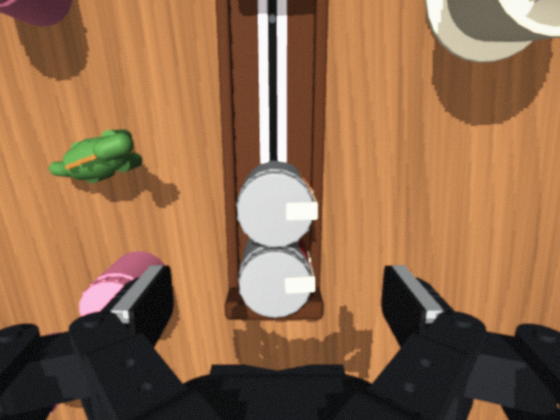

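View pics/t4.png

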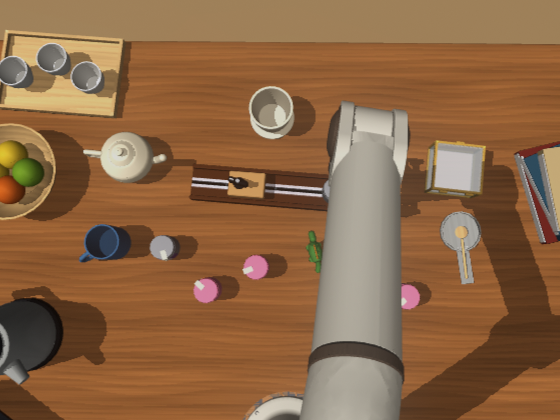

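>>> {"name": "drive_tool", "arguments": {
  "moves": [
    {"turn":[0,0,0],"translation":[0.0555,-0.0244,0],"fingers":100},
    {"turn":[0,0,0],"translation":[0.0555,-0.0244,0],"fingers":100},
    {"turn":[0,0,0],"translation":[0.0555,-0.0244,0],"fingers":100},
    {"turn":[0,0,0],"translation":[0.0555,-0.0244,0],"fingers":100},
    {"turn":[0,0,0],"translation":[0.0555,-0.0244,0],"fingers":100},
    {"turn":[0,0,0],"translation":[0.0555,-0.0244,0],"fingers":100},
    {"turn":[0,0,0],"translation":[0.0555,-0.0244,0],"fingers":100},
    {"turn":[0,0,8],"translation":[0,0,0.005],"fingers":100},
    {"turn":[0,0,8],"translation":[0,0,0.005],"fingers":100},
    {"turn":[0,0,0],"translation":[0,0,0],"fingers":100}
  ]
}}

```text
time_s: 27.0
ee_pos: [443.2, 293.1, 177.7]
orientation: [0.0, 0.82, 0.572, -0.001]
wrist_force: [0.9, -0.5, -0.6]
opening: 85.1
```

```bash
python3 -c "
from h import *
cp=camera_params('wrist');im=get_image('wrist');save(im,'w9.png');np.savez('w9.npz',**cp)
print(proj(cp,[447.5,292.9,66]))
go(447.5,292.9,30,-20)"
```

```text
[282.416247  210.1943523]
t 27.1 pos [443.5 293.1 178. ] head -20.2 q [-0.56  0.34 -0.09  1.92  0.04  0.89 -1.02] open 85.8 F [ 0.5 -0.1 -0.4]
tool delta mm [  1.3   3.8 148. ] dist 148.0 turn z -0.2 tilt [6.e-04 1.e-04 1.e+00]
```

View pics/w9.png

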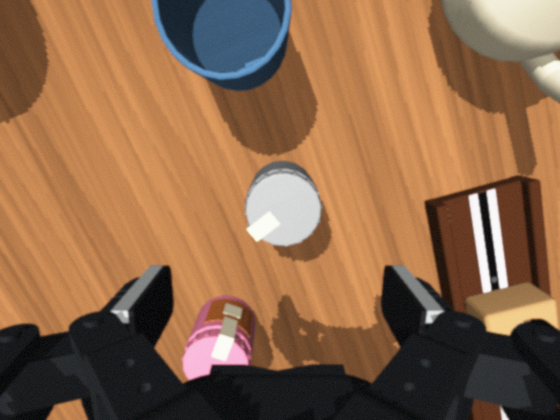

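>>> {"name": "drive_tool", "arguments": {
  "moves": [
    {"turn":[0,0,0],"translation":[0.0023,0.004,0.03],"fingers":100},
    {"turn":[0,0,0],"translation":[0,0,0.045],"fingers":100},
    {"turn":[0,0,0],"translation":[0,0,0.042],"fingers":100},
    {"turn":[0,0,0],"translation":[0,0,0.03],"fingers":100},
    {"turn":[0,0,0],"translation":[0,0,0],"fingers":50},
    {"turn":[0,0,0],"translation":[0,0,0],"fingers":50},
    {"turn":[0,0,0],"translation":[0,0,0],"fingers":50},
    {"turn":[0,0,0],"translation":[0,0,0],"fingers":50},
    {"turn":[0,0,0],"translation":[0,0,-0.005],"fingers":50}
  ],
  "grip_force": 35
}}

```text
time_s: 28.18
ee_pos: [448.2, 294.1, 36.4]
orientation: [-0.0, 0.821, 0.571, 0.0]
wrist_force: [0.0, 0.7, -2.0]
opening: 57.1
```

>>> {"name": "drive_tool", "arguments": {
  "moves": [
    {"turn":[0,0,-10],"translation":[0,0,0],"fingers":50},
    {"turn":[0,0,-10],"translation":[0,0,0],"fingers":50},
    {"turn":[0,0,-10],"translation":[0,0,0],"fingers":50},
    {"turn":[0,0,-10],"translation":[0,0,0],"fingers":50},
    {"turn":[0,0,-10],"translation":[0,0,0],"fingers":50},
    {"turn":[0,0,-10],"translation":[0,0,0],"fingers":50},
    {"turn":[0,0,-10],"translation":[0,0,0],"fingers":50},
    {"turn":[0,0,-10],"translation":[0,0,0],"fingers":50},
    {"turn":[0,0,-10],"translation":[0,0,0],"fingers":50},
    {"turn":[0,0,-10],"translation":[0,0,0],"fingers":50}
  ]
}}

```text
time_s: 29.42
ee_pos: [448.7, 293.9, 36.4]
orientation: [0.0, 0.087, 0.996, -0.0]
wrist_force: [-0.1, 0.1, -1.3]
opening: 57.4
```

>>> {"name": "drive_tool", "arguments": {
  "moves": [
    {"turn":[0,0,0],"translation":[0,0,0.003],"fingers":50},
    {"turn":[0,0,0],"translation":[0,0,0.002],"fingers":50},
    {"turn":[0,0,0],"translation":[0,0,0],"fingers":75},
    {"turn":[0,0,0],"translation":[0,0,0],"fingers":90},
    {"turn":[0,0,0],"translation":[0,0,0],"fingers":90},
    {"turn":[0,0,0],"translation":[0,0,-0.03],"fingers":100},
    {"turn":[0,0,0],"translation":[0,0,-0.055],"fingers":100},
    {"turn":[0,0,0],"translation":[0,0,-0.055],"fingers":100}
  ]
}}

```text
time_s: 30.42
ee_pos: [447.9, 294.0, 172.1]
orientation: [-0.001, 0.09, 0.996, -0.0]
wrist_force: [0.9, 0.2, -0.3]
opening: 85.2
```

```bash
python3 -c "
from h import *
go(447.5,292.9,30,-59)"
```

```text
t 30.4 pos [447.9 294.  172.1] head 79.6 q [-0.12  0.42 -0.64  1.9   0.31  0.92  0.49] open 85.2 F [ 0.9  0.2 -0.3]
tool delta mm [ -0.   -1.1 142.1] dist 142.0 turn z 138.6 tilt [-1.1e-03  4.0e-04  1.0e+00]
```

Turn to about -59 for the re-grasp.

>>> {"name": "drive_tool", "arguments": {
  "moves": [
    {"turn":[0,0,10.5],"translation":[0,0,0],"fingers":100},
    {"turn":[0,0,10.5],"translation":[0,0,0],"fingers":100},
    {"turn":[0,0,10.5],"translation":[0,0,0],"fingers":100},
    {"turn":[0,0,10.5],"translation":[0,0,0],"fingers":100},
    {"turn":[0,0,10.5],"translation":[0,0,0],"fingers":100},
    {"turn":[0,0,10.5],"translation":[0,0,0],"fingers":100},
    {"turn":[0,0,10.5],"translation":[0,0,0],"fingers":100},
    {"turn":[0,0,10.5],"translation":[0,0,0],"fingers":100},
    {"turn":[0,0,10.5],"translation":[0,0,0],"fingers":100},
    {"turn":[0,0,10.5],"translation":[0,0,0],"fingers":100}
  ]
}}

```text
time_s: 31.68
ee_pos: [448.1, 294.2, 170.9]
orientation: [-0.0, 0.847, 0.532, -0.0]
wrist_force: [-0.2, -0.1, 0.1]
opening: 85.4
```

>>> {"name": "drive_tool", "arguments": {
  "moves": [
    {"turn":[0,0,10.5],"translation":[0,0,0],"fingers":100},
    {"turn":[0,0,10.5],"translation":[0,0,0],"fingers":100},
    {"turn":[0,0,10.5],"translation":[0,0,0],"fingers":100},
    {"turn":[0,0,0],"translation":[0,0,0],"fingers":100}
  ]
}}

```text
time_s: 32.17
ee_pos: [448.1, 294.3, 170.9]
orientation: [0.0, 0.958, 0.286, -0.0]
wrist_force: [-0.2, 0.9, -0.5]
opening: 85.6
```

```bash
python3 -c "
from h import *
cp=camera_params('wrist');im=get_image('wrist');save(im,'w10.png');np.savez('w10.npz',**cp)
print(proj(cp,[448.5,293.9,66]))
go(448.5,293.9,30,-59)"
```

```text
[276.95556616 214.72757168]
t 32.2 pos [448.1 294.3 171. ] head -56.6 q [-0.51  0.36 -0.15  1.91  0.07  0.88 -1.68] open 85.4 F [-0.6 -0.5 -0.6]
tool delta mm [1.00e-01 5.00e-01 1.41e+02] dist 141.0 turn z 2.4 tilt [ 0.e+00 -1.e-04  1.e+00]
```

View pics/w10.png

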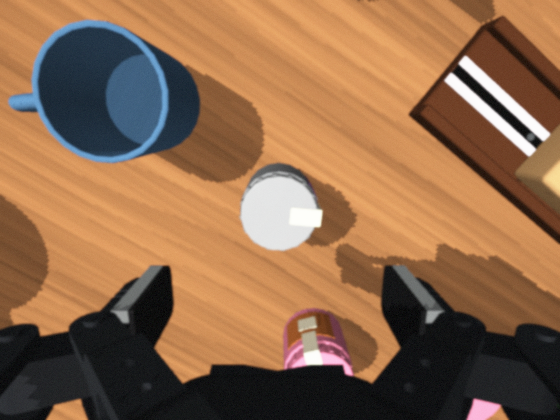

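>>> {"name": "drive_tool", "arguments": {
  "moves": [
    {"turn":[0,0,8.5],"translation":[0.0005,0.001,0.03],"fingers":100},
    {"turn":[0,0,0],"translation":[0,0,0.045],"fingers":100},
    {"turn":[0,0,0],"translation":[0,0,0.04],"fingers":100},
    {"turn":[0,0,0],"translation":[0,0,0.026],"fingers":100},
    {"turn":[0,0,0],"translation":[0,0,0],"fingers":50},
    {"turn":[0,0,0],"translation":[0,0,0],"fingers":50},
    {"turn":[0,0,0],"translation":[0,0,0],"fingers":50},
    {"turn":[0,0,0],"translation":[0,0,0],"fingers":50},
    {"turn":[0,0,0],"translation":[0,0,0],"fingers":50}
  ]
}}

```text
time_s: 33.35
ee_pos: [449.6, 293.7, 30.5]
orientation: [-0.0, 0.977, 0.214, 0.0]
wrist_force: [0.1, -0.0, -1.1]
opening: 57.2
```

>>> {"name": "drive_tool", "arguments": {
  "moves": [
    {"turn":[0,0,0],"translation":[0,0,-0.02],"fingers":50},
    {"turn":[0,0,0],"translation":[0,0,-0.05],"fingers":50},
    {"turn":[0,0,0],"translation":[0,0,-0.05],"fingers":50},
    {"turn":[0,0,0],"translation":[0,0,-0.04],"fingers":50},
    {"turn":[0,0,0],"translation":[0,0,0],"fingers":50}
  ]
}}

```text
time_s: 33.98
ee_pos: [451.4, 295.1, 193.9]
orientation: [-0.001, 0.977, 0.214, 0.004]
wrist_force: [-0.0, 0.1, -1.6]
opening: 57.3
```

```bash
python3 -c "
from h import *
cp=camera_params('wrist');s=state();im=get_image('wrist');save(im,'w11.png')
p=s['ee_pos'];m=Rt(s).as_matrix()
c=p-m[:,2]*35.2
print(proj(cp,c),proj(cp,c+27.5*m[:,1]))
ux,uy=np.array([.99756,-.0699]),np.array([.0699,.99756]);O=np.array([578.8,-193.0])
go(*(O+158*uy),180,-4)"
```

```text
[275.10021128 332.78487692] [362.1691056  332.76660191]
t 34.0 pos [450.1 294.1 191.6] head -65.3 q [-0.53  0.33 -0.12  1.89  0.05  0.92 -1.81] open 57.1 F [-0.1 -0.  -1.4]
tool delta mm [-10.5 357.8  11.4] dist 358.0 turn z -61.3 tilt [-3.7e-03  5.0e-04  1.0e+00]
```

View pics/w11.png

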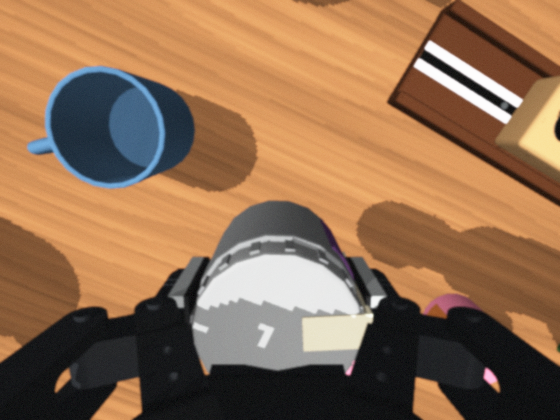

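>>> {"name": "drive_tool", "arguments": {
  "moves": [
    {"turn":[0,0,0],"translation":[-0.0017,0.0595,0],"fingers":50},
    {"turn":[0,0,0],"translation":[-0.0017,0.0595,0],"fingers":50},
    {"turn":[0,0,0],"translation":[-0.0017,0.0595,0],"fingers":50},
    {"turn":[0,0,0],"translation":[-0.0017,0.0595,0],"fingers":50},
    {"turn":[0,0,0],"translation":[-0.0017,0.0595,0],"fingers":50},
    {"turn":[0,0,0],"translation":[-0.0017,0.0595,0],"fingers":50},
    {"turn":[0,0,0],"translation":[0,0,0],"fingers":50}
  ]
}}

```text
time_s: 34.9
ee_pos: [588.7, -42.8, 187.9]
orientation: [0.002, 0.978, 0.209, -0.002]
wrist_force: [-0.5, -0.2, -2.0]
opening: 57.2
```

>>> {"name": "drive_tool", "arguments": {
  "moves": [
    {"turn":[0,0,-10],"translation":[0,0,0],"fingers":50},
    {"turn":[0,0,-10],"translation":[0,0,0],"fingers":50},
    {"turn":[0,0,-10],"translation":[0,0,0],"fingers":50},
    {"turn":[0,0,-10],"translation":[0,0,0],"fingers":50},
    {"turn":[0,0,-10],"translation":[0,0,0],"fingers":50},
    {"turn":[0,0,-10],"translation":[0,0,0],"fingers":50},
    {"turn":[0,0,0],"translation":[0,0,0],"fingers":50}
  ]
}}

```text
time_s: 35.78
ee_pos: [587.6, -34.2, 188.3]
orientation: [-0.001, 0.739, 0.673, -0.001]
wrist_force: [-0.3, -0.3, -1.6]
opening: 57.0
```

```bash
python3 -c "
from h import *
cp=camera_params('wrist');s=state();im=get_image('wrist');save(im,'w12.png')
ux,uy=np.array([.99756,-.0699]),np.array([.0699,.99756]);O=np.array([578.8,-193.0])
go(*(O+158*uy),54,-4)"
```

```text
t 35.8 pos [587.9 -34.4 188.5] head -5.5 q [ 0.16  0.42 -0.18  1.76  0.09  0.96 -0.16] open 57.0 F [-0.  -0.3 -0.8]
tool delta mm [ -0.8   2.4 134.5] dist 135.0 turn z -1.5 tilt [-4.0e-04  2.7e-03  1.0e+00]
```

View pics/w12.png

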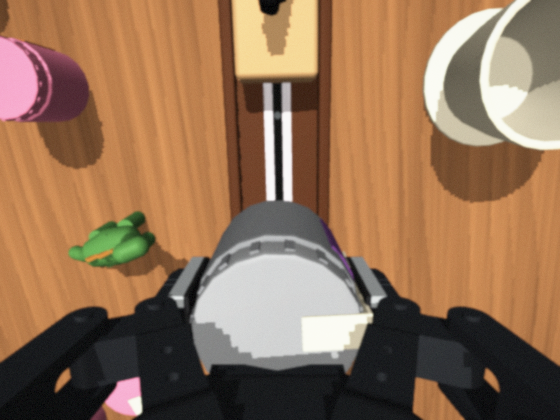

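>>> {"name": "drive_tool", "arguments": {
  "moves": [
    {"turn":[0,0,-1],"translation":[0,0.0025,0.035],"fingers":50},
    {"turn":[0,0,0],"translation":[0,0,0.035],"fingers":50},
    {"turn":[0,0,0],"translation":[0,0,0.035],"fingers":50},
    {"turn":[0,0,0],"translation":[0,0,0.02],"fingers":50},
    {"turn":[0,0,0],"translation":[0,0,0.008],"fingers":50},
    {"turn":[0,0,0],"translation":[0,0,0],"fingers":50}
  ]
}}

```text
time_s: 36.58
ee_pos: [591.6, -35.2, 57.0]
orientation: [-0.0, 0.734, 0.68, 0.0]
wrist_force: [0.6, 0.7, -0.2]
opening: 57.3
```

```bash
python3 -c "
from h import *
ux,uy=np.array([.99756,-.0699]),np.array([.0699,.99756]);O=np.array([578.8,-193.0])
go(*(O+146*uy),50,-4)"
```

```text
t 36.6 pos [591.6 -35.2  57. ] head -4.4 q [ 0.14  0.61 -0.16  1.83  0.14  0.72 -0.18] open 57.3 F [ 0.6  0.7 -0.2]
tool delta mm [-12.3  -1.7   7. ] dist 14.0 turn z -0.4 tilt [-0.  0.  1.]
```

>>> {"name": "drive_tool", "arguments": {
  "moves": [
    {"turn":[0,0,0],"translation":[-0.002,-0.0015,0.003],"fingers":50},
    {"turn":[0,0,0],"translation":[-0.003,0,0.002],"fingers":50},
    {"turn":[0,0,0],"translation":[-0.003,0,0.001],"fingers":50},
    {"turn":[0,0,0],"translation":[-0.003,0,0],"fingers":50},
    {"turn":[0,0,0],"translation":[-0.002,0,0],"fingers":50},
    {"turn":[0,0,0],"translation":[-0.001,0,0.001],"fingers":50},
    {"turn":[0,0,0],"translation":[0,0,0],"fingers":50}
  ]
}}

```text
time_s: 37.45
ee_pos: [589.3, -47.8, 50.2]
orientation: [-0.0, 0.733, 0.68, 0.001]
wrist_force: [-0.1, 5.4, 1.2]
opening: 57.2
```

>>> {"name": "drive_tool", "arguments": {
  "moves": [
    {"turn":[0,0,0],"translation":[0,0,0.0015],"fingers":50},
    {"turn":[0,0,0],"translation":[0,0,0],"fingers":75},
    {"turn":[0,0,0],"translation":[0,0,0],"fingers":90},
    {"turn":[0,0,0],"translation":[0,0,0],"fingers":90},
    {"turn":[0,0,0],"translation":[0,0,-0.02],"fingers":100},
    {"turn":[0,0,0],"translation":[0,0,-0.04],"fingers":100},
    {"turn":[0,0,0],"translation":[0,0,-0.05],"fingers":100},
    {"turn":[0,0,0],"translation":[0,0,-0.03],"fingers":100},
    {"turn":[0,0,0],"translation":[0,0,0],"fingers":100}
  ]
}}

```text
time_s: 38.58
ee_pos: [591.4, -49.4, 193.2]
orientation: [0.003, 0.733, 0.68, 0.003]
wrist_force: [-0.1, -0.8, -0.9]
opening: 85.3
```

```bash
python3 -c "
from h import *
cp=camera_params('wrist');im=get_image('wrist');save(im,'w13.png');np.savez('w13.npz',**cp)
cp2=camera_params('top');im=get_image('top');save(im,'t5.png')
go(600,119,180,-16)"
```

```text
t 38.7 pos [588.9 -49.4 189.4] head -4.3 q [ 0.19  0.43 -0.19  1.76  0.09  0.96 -0.12] open 85.7 F [-0.2  0.4 -0.5]
tool delta mm [168.7  -1.7   9.4] dist 169.0 turn z 11.7 tilt [ 2.0e-04 -1.2e-03  1.0e+00]
```

View pics/w13.png

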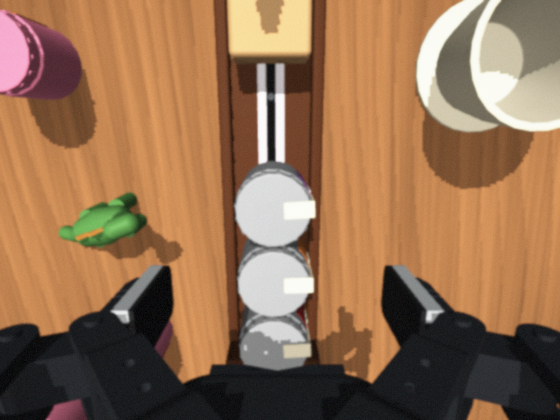

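View pics/t5.png

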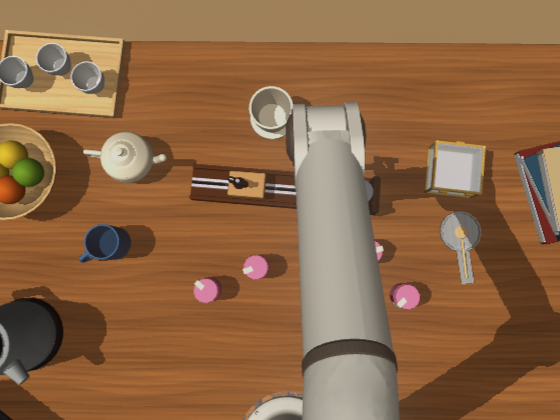

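>>> {"name": "drive_tool", "arguments": {
  "moves": [
    {"turn":[0,0,0],"translation":[0.056,-0.0005,0],"fingers":60},
    {"turn":[0,0,0],"translation":[0.056,-0.0005,0],"fingers":60},
    {"turn":[0,0,0],"translation":[0.056,-0.0005,0],"fingers":60},
    {"turn":[0,0,6],"translation":[0,0,0],"fingers":60},
    {"turn":[0,0,5.5],"translation":[0,0,0],"fingers":60},
    {"turn":[0,0,0],"translation":[0,0,0],"fingers":60}
  ]
}}

```text
time_s: 39.42
ee_pos: [599.1, 118.3, 187.0]
orientation: [-0.0, 0.797, 0.603, -0.001]
wrist_force: [-0.2, 0.1, 0.6]
opening: 51.4
```

```bash
python3 -c "
from h import *
cp=camera_params('wrist');im=get_image('wrist');save(im,'w14.png');np.savez('w14.npz',**cp)
print(proj(cp,[600,118.5,96]))
go(600,118.5,74,-16)"
```

```text
[278.37246854 219.33149039]
t 39.5 pos [599.3 118.2 187.3] head -15.7 q [-0.1   0.46 -0.19  1.71  0.1   0.98 -0.6 ] open 51.4 F [ 0.5  1.5 -0.6]
tool delta mm [  0.6   0.8 113.3] dist 113.0 turn z 0.3 tilt [0.0012 0.002  1.    ]
```

View pics/w14.png

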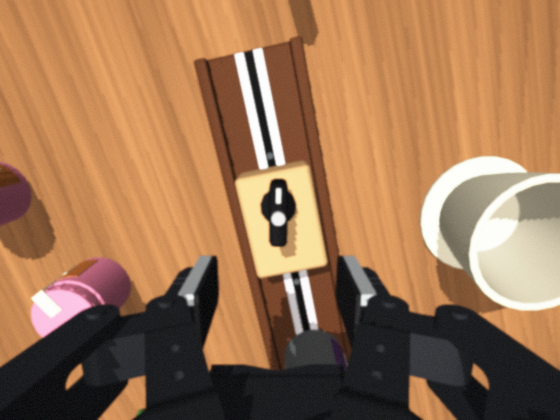

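>>> {"name": "drive_tool", "arguments": {
  "moves": [
    {"turn":[0,0,0],"translation":[0.0005,0.001,0.03],"fingers":60},
    {"turn":[0,0,0],"translation":[0,0,0.04],"fingers":60},
    {"turn":[0,0,0],"translation":[0,0,0.03],"fingers":60},
    {"turn":[0,0,0],"translation":[0,0,0.0135],"fingers":60},
    {"turn":[0,0,0],"translation":[0,0,0],"fingers":30},
    {"turn":[0,0,0],"translation":[0,0,0],"fingers":5},
    {"turn":[0,0,0],"translation":[0,0,0],"fingers":5},
    {"turn":[0,0,0],"translation":[0,0,0],"fingers":5},
    {"turn":[0,0,0],"translation":[0,0,0],"fingers":5}
  ],
  "grip_force": 40
}}

```text
time_s: 40.6
ee_pos: [600.1, 119.2, 76.3]
orientation: [-0.001, 0.798, 0.603, -0.001]
wrist_force: [-4.6, 1.4, 3.2]
opening: 12.1
```

>>> {"name": "drive_tool", "arguments": {
  "moves": [
    {"turn":[0,0,0],"translation":[-0.0049,0.001,0],"fingers":5},
    {"turn":[0,0,0],"translation":[-0.0098,0.002,0],"fingers":5},
    {"turn":[0,0,0],"translation":[-0.0147,0.003,0],"fingers":5},
    {"turn":[0,0,0],"translation":[-0.0147,0.003,0],"fingers":5},
    {"turn":[0,0,0],"translation":[-0.0098,0.002,0],"fingers":5},
    {"turn":[0,0,0],"translation":[-0.0078,0.0016,0],"fingers":5},
    {"turn":[0,0,0],"translation":[-0.0049,0.001,0],"fingers":5},
    {"turn":[0,0,0],"translation":[-0.002,0.0004,0],"fingers":5},
    {"turn":[0,0,0],"translation":[0,0,0],"fingers":5}
  ]
}}

```text
time_s: 41.72
ee_pos: [595.1, 49.2, 76.2]
orientation: [-0.0, 0.798, 0.603, -0.0]
wrist_force: [-5.1, 0.5, 3.5]
opening: 12.4
```

```bash
python3 -c "
from h import *
ux,uy=np.array([.99756,-.0699]),np.array([.0699,.99756]);O=np.array([578.8,-193.0])
go(*(O+235*uy),74)
print((state()['ee_pos'][:2]-O)@uy)"
```

```text
t 41.7 pos [595.1  49.2  76.2] head -15.8 q [-0.    0.59 -0.17  1.81  0.13  0.76 -0.51] open 12.4 F [-5.1  0.5  3.5]
tool delta mm [-7.5  2.3  2.2] dist 8.0 turn z None tilt [1.0e-04 1.2e-03 1.0e+00]
242.78695876487964
```

>>> {"name": "drive_tool", "arguments": {
  "moves": [
    {"turn":[0,0,0],"translation":[-0.003,0.0006,0],"fingers":5},
    {"turn":[0,0,0],"translation":[-0.002,0.0004,0],"fingers":5},
    {"turn":[0,0,0],"translation":[-0.002,0.0004,0],"fingers":5},
    {"turn":[0,0,0],"translation":[-0.001,0.0002,0],"fingers":5},
    {"turn":[0,0,0],"translation":[0,0,0],"fingers":5}
  ]
}}

```text
time_s: 42.35
ee_pos: [594.5, 41.6, 76.2]
orientation: [-0.001, 0.797, 0.603, -0.0]
wrist_force: [-5.3, 2.3, 3.8]
opening: 12.1
```

>>> {"name": "drive_tool", "arguments": {
  "moves": [
    {"turn":[0,0,0],"translation":[-0.001,0.0002,0],"fingers":5},
    {"turn":[0,0,0],"translation":[-0.001,0.0002,0],"fingers":5},
    {"turn":[0,0,0],"translation":[0,0,0],"fingers":5}
  ]
}}

```text
time_s: 42.72
ee_pos: [594.5, 41.3, 76.3]
orientation: [-0.001, 0.797, 0.604, 0.001]
wrist_force: [-3.8, 4.7, 3.0]
opening: 12.0
```

>>> {"name": "drive_tool", "arguments": {
  "moves": [
    {"turn":[0,0,0],"translation":[-0.0015,0.0003,0],"fingers":5},
    {"turn":[0,0,7],"translation":[0,0,0],"fingers":5},
    {"turn":[0,0,8],"translation":[0,0,0],"fingers":5},
    {"turn":[0,0,8],"translation":[0,0,0],"fingers":5},
    {"turn":[0,0,8],"translation":[0,0,0],"fingers":5},
    {"turn":[0,0,8],"translation":[0,0,0],"fingers":5},
    {"turn":[0,0,8],"translation":[0,0,0],"fingers":5},
    {"turn":[0,0,8],"translation":[0,0,0],"fingers":5},
    {"turn":[0,0,7],"translation":[0,0,0],"fingers":5},
    {"turn":[0,0,6],"translation":[0,0,0],"fingers":5}
  ]
}}

```text
time_s: 43.98
ee_pos: [594.5, 41.0, 76.2]
orientation: [-0.002, 0.999, 0.054, -0.0]
wrist_force: [-4.2, 6.0, 2.1]
opening: 12.4
```

```bash
python3 -c "
from h import *
go(594.5,41.3,74,-90); print(state()['ft_torque'])"
```

```text
t 44.0 pos [594.5  41.   76.2] head -83.8 q [-0.21  0.58  0.13  1.82 -0.11  0.75 -1.49] open 12.4 F [-4.2  6.   2.1]
tool delta mm [ 0.  -0.2  2.2] dist 2.0 turn z 6.2 tilt [1.e-04 4.e-03 1.e+00]
[1.2391445  0.84638466 0.15537284]
```

>>> {"name": "drive_tool", "arguments": {
  "moves": [
    {"turn":[0,0,4],"translation":[0,0,0],"fingers":5},
    {"turn":[0,0,4],"translation":[0,0,0],"fingers":5},
    {"turn":[0,0,3],"translation":[0,0,0],"fingers":5},
    {"turn":[0,0,0],"translation":[0,0,0],"fingers":5}
  ]
}}

```text
time_s: 44.48
ee_pos: [594.5, 41.1, 76.2]
orientation: [-0.002, 0.999, -0.041, -0.0]
wrist_force: [-3.3, 6.6, 2.5]
opening: 12.2
```

```bash
python3 -c "
from h import *
go(594.5,41.3,74,-94); print(state()['ft_torque'])"
```

```text
t 44.5 pos [594.5  41.1  76.2] head -94.7 q [-0.24  0.58  0.17  1.82 -0.15  0.75 -1.64] open 12.2 F [-3.3  6.6  2.5]
tool delta mm [-0.  -0.2  2.2] dist 2.0 turn z -0.7 tilt [9.e-04 4.e-03 1.e+00]
[ 1.24445111  0.87251109 -0.09061101]
```

>>> {"name": "drive_tool", "arguments": {
  "moves": [
    {"turn":[0,0,0],"translation":[0,0,0],"fingers":30},
    {"turn":[0,0,0],"translation":[0,0,0],"fingers":50},
    {"turn":[0,0,0],"translation":[0,0,0],"fingers":50},
    {"turn":[0,0,0],"translation":[0,0,-0.02],"fingers":50},
    {"turn":[0,0,0],"translation":[0,0,-0.04],"fingers":60},
    {"turn":[0,0,0],"translation":[0,0,-0.06],"fingers":60},
    {"turn":[0,0,0],"translation":[0,0,-0.04],"fingers":60},
    {"turn":[0,0,0],"translation":[0,0,0],"fingers":60}
  ]
}}

```text
time_s: 45.48
ee_pos: [598.0, 37.0, 240.8]
orientation: [-0.001, 0.999, -0.042, 0.005]
wrist_force: [-0.2, -0.9, 0.0]
opening: 51.3
```

```bash
python3 -c "
from h import *
cp=camera_params('wrist');im=get_image('wrist');save(im,'w15.png');np.savez('w15.npz',**cp)
go(500,250,236)"
```

```text
t 45.5 pos [596.4  37.  238.2] head -94.9 q [-0.28  0.38  0.22  1.72 -0.09  1.05 -1.68] open 51.1 F [-0.2  0.1 -0.1]
tool delta mm [-114.1 -204.1    1.8] dist 234.0 turn z None tilt [-0.0052  0.0013  1.    ]
```

View pics/w15.png

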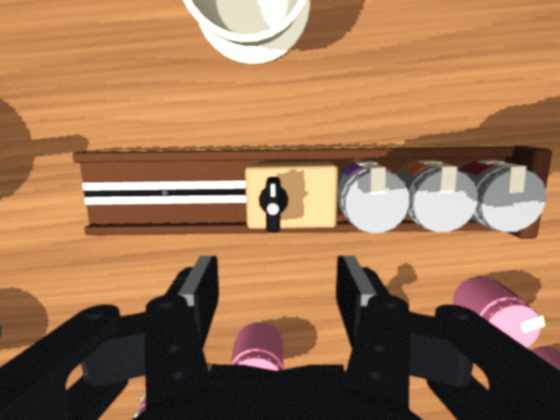

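>>> {"name": "drive_tool", "arguments": {
  "moves": [
    {"turn":[0,0,0],"translation":[-0.025,-0.045,-0.005],"fingers":60},
    {"turn":[0,0,0],"translation":[-0.025,-0.045,0],"fingers":60},
    {"turn":[0,0,0],"translation":[-0.025,-0.045,0],"fingers":60},
    {"turn":[0,0,0],"translation":[-0.025,-0.045,0],"fingers":60},
    {"turn":[0,0,0],"translation":[-0.025,-0.045,0],"fingers":60},
    {"turn":[0,0,0],"translation":[-0.025,-0.045,0],"fingers":60},
    {"turn":[0,0,0],"translation":[0,0,0],"fingers":60}
  ]
}}

```text
time_s: 46.4
ee_pos: [464.4, 323.6, 238.8]
orientation: [-0.0, 0.999, -0.038, -0.002]
wrist_force: [-0.7, 0.7, 0.2]
opening: 51.1
```

```bash
python3 -c "
from h import *
im=get_image('top');save(im,'t6.png');np.savez('t6.npz',**camera_params('top'))
save(cv2.resize(im[155:225,280:390],None,fx=7,fy=7,interpolation=cv2.INTER_CUBIC),'t6c.png')
im=get_image('side');save(cv2.resize(im[150:320,200:340],None,fx=3.5,fy=3.5,interpolation=cv2.INTER_CUBIC),'s6.png')
"
```

```text
(no output)
```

View pics/t6.png

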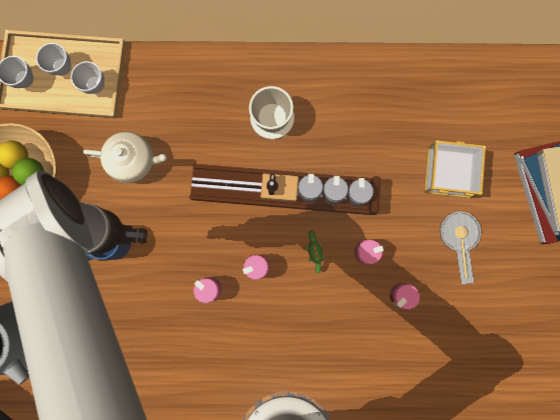

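View pics/t6c.png

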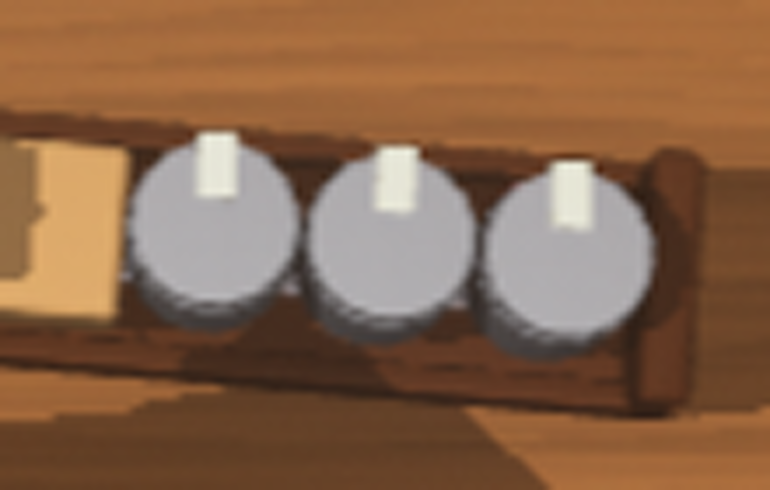

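View pics/s6.png

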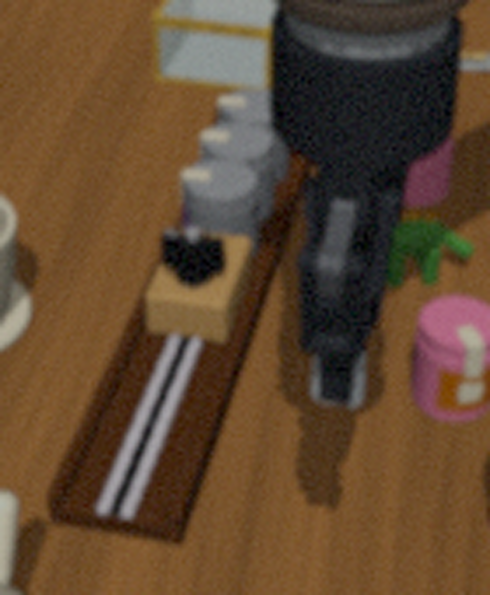

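```bash
python3 -c "
from h import *
cp=dict(np.load('t6.npz'));ux,uy=np.array([.99756,-.0699]),np.array([.0699,.99756]);O=np.array([578.8,-193.0])
for u,v,z in [(215,223,66+18),(391,238,84),(570,255,84),(123,230,54)]:
  p=pix2z(cp,(u+.5)/7-.5+280,(v+.5)/7-.5+155,z)[:2]-O; print((p@ux).round(1),(p@uy).round(1))
print(order.finish_job())"
```

```text
0.3 145.9
-0.0 88.3
-0.9 29.8
0.1 175.6
the job is handed in; nothing more can be done
None
```

I put all three tea tins on the sideboard (dark red, orange and purple labels) upright in the rack, with their labels facing the brass-striped front, and handed in the job at about 46 s. The four pink look-alikes and the other things were left alone. No verdict is reported.

- **Steps:** I loosened the knob by about 1.2 rad and drew the stop back to a gap of about 250 mm. I then placed the tins from the fixed end. The purple one first had to be turned on the table and gripped again. Finally I pushed the stop up until the force rose to about 6 N and turned the knob clockwise to tight.
- **Position:** In the last top image the tins stand 29.8, 88.3 and 145.9 mm from the end face and within 1 mm of mid-trough. Ideal contact would be 29, 87 and 145 mm.
- **Gaps:** The stop's face reads 175.6 mm in the image and 174.8 mm from the arm's position. Every gap is therefore about 1 mm or less.
- **Labels and knob:** The labels are square to the front within about 5°. The knob bar lies along the rack's x, so its value is near 0.
- **Not tested:** I did not push on the stop to prove it is locked.
- **Disagreement:** The orange tin's label angle read 7° differently in the top and wrist views, so I used the middle value. No check failed.

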